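Turn a welded plate over against the stop

ROBOT

A 7-joint arm with a two-finger parallel gripper is mounted at the origin on the work surface. World frame = base frame: x ahead of the robot, y to its left, z up, the work surface at z = 0. Lengths are in m, angles in rad, forces in N, time in s.
With the tool pointing down it reaches from about 0.425 to 0.875 m from the base axis. Payload 8.4 kg.
Tool frame: the origin (TCP) lies on the centre line of the jaws, within the pads' length; the fingertips stand 11 mm ahead of it and the grasp point (between the pads) lies 8 mm behind it (manip.finger_overhang is the distance from the TCP to the fingertips, in m); z points along the fingers, y is the direction in which the jaws open and shut (so a half turn about z gives the same grasp; the last joint's range is limited). The gripper opens to 85 mm and grips with 20 to 120 N. Pads are 22 mm wide; open, the fingers measure 114 mm over their backs; the gripper's body (76 mm by 85 mm) begins 54 mm behind the grasp point. The pads swing forward as they close: fully open they stand 13 mm farther back than shut.
Start: joints at [1.005, 0.333, 0.04, 1.465, -0.013, 1.343, -0.059], TCP at [0.292, -0.58, 0.242] pointing down, gripper open.
Joint ranges: [-2.58, 2.58], [-0.38, 2.09], [-1.3, 1.39], [0.25, 2.4], [-1.5, 4.64], [0.08, 2.09], [-2.65, 2.65]. Speed limits (rad/s): [2.22, 2.22, 2.79, 2.79, 3.14, 3.14, 3.14].

INTERFACE

Orientations are given as a unit quaternion [w, x, y, z].
In Python, from workcell import manip gives the robot as it stands. The module is installed in compiled form; this text tells all that it offers.
- The arm moves only by the shell command python3 -m handwheel 'ROWS'. ROWS is JSON, a list of rows, each an object of numbers: "x", "y", "z": the shift along the tool's x, y, z in mm; "rx", "ry", "rz": the turn, a rotation vector about the tool's x, y, z in rad; "jaw": the opening, from 0 (shut) to 1 (fully open). A call has 1 to 10 rows; each row is the pose to reach, as a shift and turn from the pose commanded when the call began, along the tool's axes at that moment; what a row does not reach only later rows make up. A row lasts 1/10 s, in which the tool goes at most 50 mm and 8.59 degrees, less where a joint would pass 70% of its speed; a pose out of reach is approached as far as the arm can. A call with a gripper value outside its range is refused whole. The fingers move at their own pace and stop on an object; the grip force is fixed at half the most. Time passes only in rows, so rows that repeat a pose let the fingers close. It gives the time, the measured TCP pose, the force and the opening at its end, in the units of the state.
- manip.observe(): the state, without advancing time (a new reading comes with each control period).
- manip.capture(name): name is "scene" or "top" or "wrist"; returns (picture, depth): 480x640x3 uint8, red, green, blue; 480x640 float32, m along the optical axis (not along the pixel's ray), 0 where there is no reading.
- manip.calibration(name): a dict with "fx", "fy", "cx", "cy" (pixels), "origin" and "attitude" of the camera in the world. Camera axes: x right, y down, z forward; pixel columns grow to the right and rows downward; lengths in m; the calibration is good to about 2 mm. A picture is of the moment at which its call begins: read the wrist's pose just before it. calibration takes no time and is no camera call; for the wrist camera it gives the pose at the moment of the call.
- manip.finish_job(): hands the job in, once; it reports no verdict.
The state is a dict: "time_s": time; "qpos": joint angles; "dq": joint speeds; "joint_efforts": joint torques, N m; "eef_pos": TCP position; "eef_rot": TCP orientation; "contact_force": force on the tool from outside, world axes, zero at the start; "ft_torque": the same for the moment, N m; "grip_width": finger opening in m.
Only numpy, scipy, OpenCV 4.12 (cv2) and the standard library are available. Lean on these libraries where they do the work, as an engineer would, in place of code of your own. Each camera call takes 0.05 s, during which the arm holds its last target.

TASK

Turn the welded aluminium plate over. It is too wide to grip, so push it, bevelled end first, up the curved steel stop until it leans there with its lower edge fully home against the stop's toe, then tip it back towards the robot and let it down under control, so that it lies flat, other side up, close in front of the stop. Go gently: do not press hard against the stop, do not let the plate drop or slam, and leave everything else where it is.

Things in the scene. Friction and masses are not known exactly. Their poses are not given: they have to be found in the camera images.
- plate: flat aluminium plate, 130 long (x) by 120 wide (y) by 10 mm thick (z), 0.42 kg. Origin: centre of the face underneath at the start; z points up at the start. Lies in front of the stop, bevelled end (+x) towards it, up to 0.15 rad out of square. Face up at the start: three weld beads side by side across the middle; other face: one narrow bead (1 mm high, for looks only)
- plate_square_end (a point): middle of the plate's lower edge at its square end (towards the robot at the start), 65 mm from the plate's origin along -x, on the face underneath at the start. It becomes the foot when the plate is pushed up; fully home it is stopped hard by the stop's lip, 2 mm in front of the toe line
- plate_bevel_end (a point): middle of the plate's bevelled end, 65 mm from its origin along +x, 6 mm above the underside: the underside is cut away there at 45 degrees, 6 mm high, so that this end rides over the stop's lip and climbs. It becomes the top edge; fully home the plate leans about 60 degrees from level on the stop's top edge, about 25 mm of it standing out above that edge, and stays if left
- stop: fixed stop of smooth steel sheet (4 mm) facing the robot, 180 mm wide (y); x away from the robot, z up. Origin: middle of its toe line, on the bench. Face: upright lip 4 mm high at x = 0, then three flats through (x, z) = (0, 4), (26, 30), (44, 64), (50, 90) mm; 90 is its top edge. A 4 mm high flange with two bolts reaches back to x = 90 mm
- stop_toe (a point): middle of the stop's toe line, on the bench (the stop's origin). The stop is slick (friction about 0.3), the bench is not (about 0.6): pushing the plate up takes 7 to 12 N, but it binds if the pusher also drags its end down on the bench. The force rises sharply once the foot is home. Bench friction holds the foot while the top is drawn back towards the robot
- pipe_stub: short steel tube standing beside the plate, 60 mm across, 55 high; origin under its centre. Leave alone
- grinding_disc: flat brown disc 100 mm across, 6 thick, lying beside the stop; origin under its centre. Leave alone
- coupon: small steel plate 75 x 40 x 8 mm lying beside the big plate; origin under its centre. Leave alone
- flange: steel ring 110 mm across, 18 high, to the right; origin under its centre. Leave alone
- hammer: hammer lying to the left; origin under its middle. Leave alone
- brush: brush lying to the right; origin under its middle. Leave alone
- jar: dark jar 64 mm across, 85 high, far left; origin under its centre. Leave alone
Things that resemble listed ones, but are neither listed nor needed, are in the scene too. Leave any blue look-alike of the stop alone. What is shaped like the plate but orange is not meant.

How it is judged:
By the outcome, as a careful person would: the job done as asked, in the order asked, and still so for the second after the job is handed in, with the robot touching nothing.
It also fails if it takes over 72 s, if anything falls off the work surface, if the arm or the gripper's body presses on something with over 40 N, if the wrist force passes 120 N, or if a joint passes its speed limit or range.

## Working session

There is one attempt and no reset: what is moved stays moved. The work goes in short steps, Python scripts to look and compute and a shell command to move; the robot and the scene stay as the last step left them, time stands still between calls to the robot, and variables do not carry over. Pictures are saved under pics/ and viewed, and the job is handed in when it is done.

```bash
mkdir -p pics
python3 - <<'E'
from workcell import manip
import cv2
print(manip.observe())
for n in ("scene","top"):
    p,d=manip.capture(n); cv2.imwrite(f"pics/{n}0.png",p[:,:,::-1]); import numpy as np; np.savez(f"{n}0.npz",p=p,d=d)
    print(n,manip.calibration(n))
print(manip.calibration("wrist"), manip.finger_overhang)
E
```

```text
{'time_s': 0.0, 'qpos': array([ 1.00475732,  0.33392189,  0.03985402,  1.4662897 , -0.01343176,
        1.34328458, -0.05848111]), 'dq': array([ 3.26449607e-04,  1.72857151e-03,  7.07578418e-04,  1.75044174e-03,
        1.74828003e-04, -5.62133030e-05, -3.00891172e-05]), 'joint_efforts': array([-5.36481693e-04, -6.58546615e+01,  1.36563431e+00, -4.05553222e+01,
        1.67923048e-02,  1.26843672e-02, -1.63262206e-05]), 'eef_pos': array([ 0.29233906, -0.58005365,  0.24140483]), 'eef_rot': array([-7.87324293e-04,  9.72879312e-01,  2.31311853e-01, -2.25344276e-04]), 'contact_force': array([-0.13827519, -0.06532854,  0.26360066]), 'ft_torque': array([-0.01855772, -0.037608  , -0.0391098 ]), 'grip_width': 0.08509316861232312}
scene {'fx': 593.5124635208296, 'fy': 593.5124635208296, 'cx': 331.97541629740874, 'cy': 240.6933046767207, 'origin': array([1.64821733, 0.20373549, 0.97707929]), 'attitude': array([-0.27400874,  0.57457108,  0.6951864 , -0.33392088])}
top {'fx': 547.1588117930597, 'fy': 547.1588117930597, 'cx': 324.26604101085724, 'cy': 237.91300870023355, 'origin': array([ 0.35584188, -0.02507196,  1.27018438]), 'attitude': array([ 0.05596521, -0.70337736,  0.70771078, -0.03568815])}
{'fx': 357.2507782294848, 'fy': 357.2507782294848, 'cx': 317.71222512108324, 'cy': 238.46321126901995, 'origin': array([ 0.36229832, -0.54500007,  0.37261371]), 'attitude': array([ 0.13123318,  0.84155177, -0.51768451, -0.08106306])} 0.011
```

View pics/scene0.png

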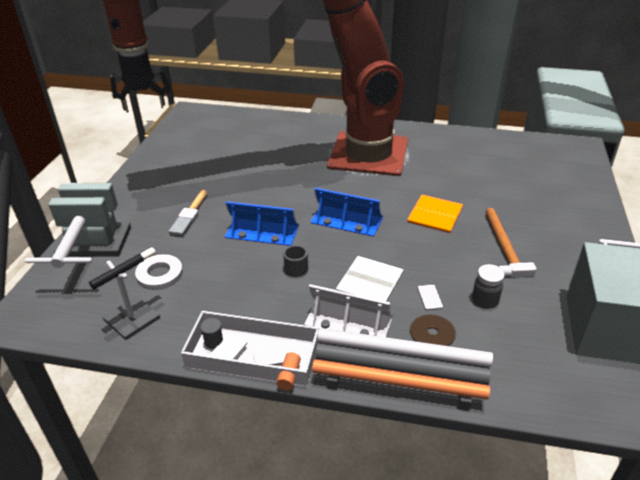

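View pics/top0.png

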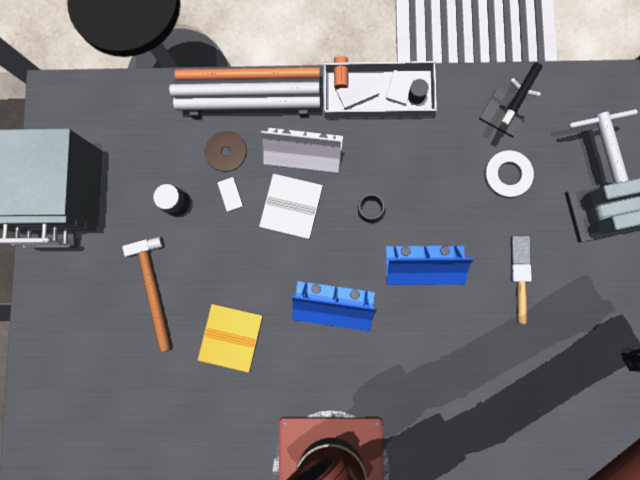

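The top view shows the white plate at about (291,206) and the steel stop at (302,150). The pipe stub is at (371,207), the coupon at (230,194) and the disc at (225,151). Next I measure the plate and stop from these pixels.

```bash
cat > h.py <<'E'
import numpy as np,cv2
from scipy.spatial.transform import Rotation as R
from workcell import manip
def q(a): return R.from_quat([a[1],a[2],a[3],a[0]])
def cloud(d,c):
    v,u=np.mgrid[0:480,0:640]
    P=np.stack([(u-c['cx'])/c['fx']*d,(v-c['cy'])/c['fy']*d,d],-1)
    return P@q(c['attitude']).as_matrix().T+c['origin']
def proj(X,c):
    X=np.atleast_2d(X); p=(X-c['origin'])@q(c['attitude']).as_matrix()
    return np.c_[p[:,0]/p[:,2]*c['fx']+c['cx'],p[:,1]/p[:,2]*c['fy']+c['cy']]
E
python3 - <<'E'
from h import *
z=np.load('top0.npz');c=manip.calibration('top');W=cloud(z['d'],c)
p=z['p'].astype(int)
# bench
print('bench',[np.round(W[v,u],3) for v,u in((250,340),(230,250),(200,345))])
m=(W[...,2]>0.004)&(W[...,2]<.02)&(p.min(-1)>110)
m=m.astype(np.uint8);m2=np.zeros_like(m);m2[168:245,255:328]=m[168:245,255:328]
n,l,s,_=cv2.connectedComponentsWithStats(m2);i=1+np.argmax(s[1:,4]);print(s[i])
pts=W[l==i];r=cv2.minAreaRect((pts[:,:2]*1000).astype(np.float32));print(r,cv2.boxPoints(r),pts[:,2].mean())
b=p[125:175,258:348]
S=W[125:176,258:348].reshape(-1,3)
S=S[S[:,2]>.01]
for lo,hi in((.01,.03),(.03,.06),(.06,.085),(.085,.1)):
    k=S[(S[:,2]>lo)&(S[:,2]<hi)]
    rr=cv2.minAreaRect((k[:,:2]*1000).astype(np.float32));print(lo,len(k),rr)
big=cv2.resize(z['p'][110:250,190:400,::-1],None,fx=3.8,fy=3.8,interpolation=cv2.INTER_CUBIC);cv2.imwrite('pics/z.png',big)
E
```

```text
bench [array([ 0.493, -0.026, -0.002]), array([0.542, 0.186, 0.   ]), array([ 0.612, -0.038, -0.004])]
[ 259  174   64   65 2773]
((597.8739013671875, 90.61241149902344), (123.75775909423828, 132.42701721191406), 75.98441314697266) [[518.6454    46.61165 ]
 [647.13      14.539703]
 [677.1024   134.61317 ]
 [548.6178   166.68512 ]] 0.010100116286244746
0.01 848 ((732.4625244140625, 66.39439392089844), (113.68321228027344, 177.0355987548828), 5.560131549835205)
0.03 830 ((736.0280151367188, 60.578460693359375), (179.7882843017578, 57.27983856201172), 81.97201538085938)
0.06 511 ((738.1972045898438, 61.28435516357422), (180.27049255371094, 19.515478134155273), 83.48200225830078)
0.085 201 ((740.3536987304688, 61.07474136352539), (179.13238525390625, 8.28537368774414), 82.96290588378906)
```

View pics/z.png

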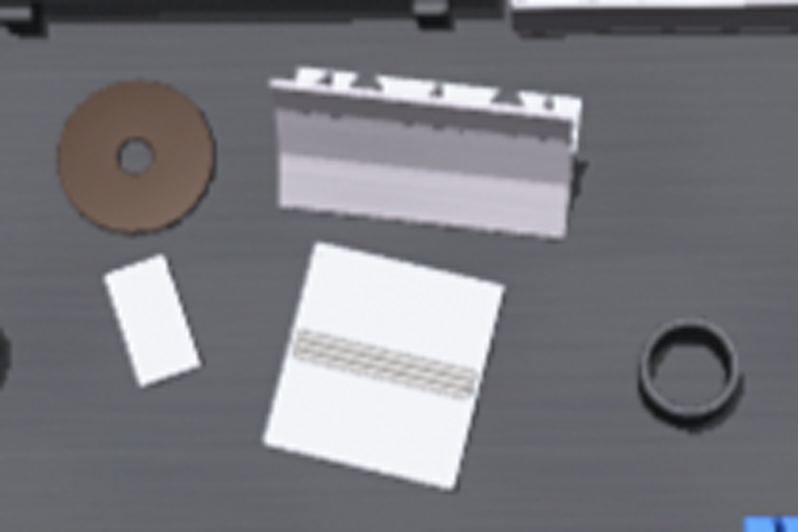

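Run:
```python
from h import *
z=np.load('top0.npz');c=manip.calibration('top');W=cloud(z['d'],c)
def back(u,v,zz):
    d=q(c['attitude']).apply([(u-c['cx'])/c['fx'],(v-c['cy'])/c['fy'],1]);o=c['origin'];return (o+d*(zz-o[2])/d[2])*1000
f=lambda x,y,zz:np.round(back(190+x/3.8-.4,110+y/3.8-.4,zz),1)
print('toe L,R',f(278,207,.004),f(565,238,.004),'top front edge',f(270,85,.09),f(573,122,.09))
print('plate corners nearL nearR farR farL',f(263,442,.01),f(454,490,.01),f(504,287,.01),f(317,243,.01))
# stop fit by depth: profile along stop x for candidate yaw
from scipy.optimize import least_squares
S=W[125:176,258:348].reshape(-1,3)*1000;S=S[(S[:,2]>12)&(S[:,2]<88)]
px=[0,26,44,50];pz=[4,30,64,90]
def res(t):
    a=t[0];x=(S[:,0]-t[1])*np.cos(a)+(S[:,1]-65)*np.sin(a)
    return (x-np.interp(S[:,2]-t[2],pz,px))
r=least_squares(res,[-.12,690,0],loss='soft_l1',f_scale=1.5);print(r.x,np.median(abs(r.fun)))
a=r.x[0]; y=-(S[:,0]-r.x[1])*np.sin(a)+(S[:,1]-65)*np.cos(a);print(np.percentile(y,[1,99]))
for n,u,v in(('stub',371,200),('coupon',230,194),('disc',225,160)):print(n,np.round(W[v,u],3))
```

```text
toe L,R [699.9 156.9   4. ] [677.9 -22.9   4. ] top front edge [750.4 150.1  90. ] [725.5 -28.3  90. ]
plate corners nearL nearR farR farL [549.9 163.8  10. ] [519.2  46.1  10. ] [645.7  15.1  10. ] [675.  131.5  10. ]
[-1.27946542e-01  6.90109581e+02 -2.58441408e-01] 1.457947871602741
[-86.67356872  89.7608586 ]
stub [ 0.61  -0.099  0.007]
coupon [0.627 0.233 0.009]
disc [0.71  0.247 0.006]
```

Stop: toe at about (689, 67) mm, yaw −0.125 rad. Plate: 0.12 rad out of square to the stop, with its rear edge's middle at about (534, 105). I'll move behind the plate and turn the jaws parallel to the stop.

```bash
python3 -m handwheel '[{"x":30,"y":-32},{"x":65,"y":-68},{"x":98,"y":-102},{"x":130,"y":-136},{"x":162,"y":-170},{"x":195,"y":-204},{"x":228,"y":-238},{"x":260,"y":-272},{"x":292,"y":-306},{"x":320,"y":-335}]'; python3 -c "
from h import *
o=manip.observe();print(o['qpos'])"
```

```text
[ 1.00481994  0.33383379  0.03987638  1.46614809 -0.01339824  1.34328567
 -0.05853833]invalid input
```

```bash
python3 -m handwheel '[{"x":30,"y":-32,"rz":0.1},{"x":60,"y":-64,"rz":0.2},{"x":90,"y":-94,"rz":0.3},{"x":120,"y":-125,"rz":0.4},{"x":145,"y":-150,"rz":0.5},{"x":165,"y":-172,"rz":0.59},{"x":172,"y":-180,"rz":0.59},{"x":172,"y":-180,"rz":0.59}]'; python3 -c "
from h import *
o=manip.observe();print(o['qpos'],q(o['eef_rot']).as_matrix().round(3))"
```

```text
[ 1.00481994  0.33383379  0.03987638  1.46614809 -0.01339824  1.34328567
 -0.05853833] [[ 0.893  0.45  -0.001]
 [ 0.45  -0.893  0.001]
 [-0.    -0.001 -1.   ]]invalid input
```

```bash
python3 -m handwheel '[{"x":30,"y":-32,"z":0,"rx":0,"ry":0,"rz":0,"jaw":1}]'; python3 -m handwheel --help
```

```text
time_s: 0.2
eef_pos: [0.3014, -0.5416, 0.2407]
eef_rot: [-0.0, 0.974, 0.228, -0.001]
contact_force: [0.1, 0.9, -0.7]
grip_width: 0.0855invalid input: not JSON, or not a number
```

```bash
python3 -m handwheel '[{"x":33,"y":-34,"z":0,"rx":0,"ry":0,"rz":0,"jaw":1},{"x":66,"y":-69,"z":0,"rx":0,"ry":0,"rz":0,"jaw":1},{"x":99,"y":-103,"z":0,"rx":0,"ry":0,"rz":0,"jaw":1},{"x":132,"y":-138,"z":0,"rx":0,"ry":0,"rz":0.1,"jaw":1},{"x":165,"y":-172,"z":0,"rx":0,"ry":0,"rz":0.2,"jaw":1},{"x":198,"y":-207,"z":0,"rx":0,"ry":0,"rz":0.3,"jaw":1},{"x":231,"y":-241,"z":0,"rx":0,"ry":0,"rz":0.4,"jaw":1},{"x":264,"y":-276,"z":0,"rx":0,"ry":0,"rz":0.5,"jaw":1},{"x":297,"y":-310,"z":0,"rx":0,"ry":0,"rz":0.59,"jaw":1},{"x":320,"y":-335,"z":0,"rx":0,"ry":0,"rz":0.59,"jaw":1}]'; python3 -c "
from h import *
o=manip.observe();print(o['qpos'],q(o['eef_rot']).as_matrix().round(3))
print((q(o['eef_rot']).as_matrix().T@(np.array([.5,.102,.06])-o['eef_pos'])*1000).round(1))"
```

```text
time_s: 1.2
eef_pos: [0.4402, -0.092, 0.2423]
eef_rot: [-0.0, 0.998, -0.062, 0.0]
contact_force: [1.0, -0.8, 1.2]
grip_width: 0.0856
[ 0.5247109  -0.05956279 -0.39679188  1.90656612 -0.02418139  1.28990966
 -1.55967056] [[ 0.992 -0.124  0.   ]
 [-0.124 -0.992  0.   ]
 [ 0.    -0.    -1.   ]]
[  35.3 -199.8  182.4]
```

```bash
python3 -m handwheel '[{"x":8,"y":-46,"z":0,"rx":0,"ry":0,"rz":0,"jaw":1},{"x":16,"y":-92,"z":10,"rx":0,"ry":0,"rz":0,"jaw":1},{"x":24,"y":-138,"z":30,"rx":0,"ry":0,"rz":0,"jaw":1},{"x":32,"y":-180,"z":60,"rx":0,"ry":0,"rz":0,"jaw":1},{"x":35,"y":-200,"z":100,"rx":0,"ry":0,"rz":0,"jaw":1},{"x":35,"y":-200,"z":140,"rx":0,"ry":0,"rz":0,"jaw":1},{"x":35,"y":-200,"z":170,"rx":0,"ry":0,"rz":0,"jaw":1},{"x":35,"y":-200,"z":182,"rx":0,"ry":0,"rz":0,"jaw":1}]'
python3 - <<'E'
from h import *
o=manip.observe();print(o['qpos'],o['contact_force'])
c=manip.calibration('wrist');p,d=manip.capture('wrist');cv2.imwrite('pics/w1.png',p[:,:,::-1])
W=cloud(d,c);np.savez('w1.npz',p=p,d=d,W=W)
E
```

```text
time_s: 2.0
eef_pos: [0.497, 0.0987, 0.0572]
eef_rot: [0.0, 0.998, -0.061, -0.003]
contact_force: [0.6, -0.8, 0.1]
grip_width: 0.0851
[ 0.24631783  0.29007762 -0.59336721  1.97975703  0.19863704  0.9337129
 -2.14082415] [ 0.60066249 -0.78687561  0.12732695]
```

View pics/w1.png

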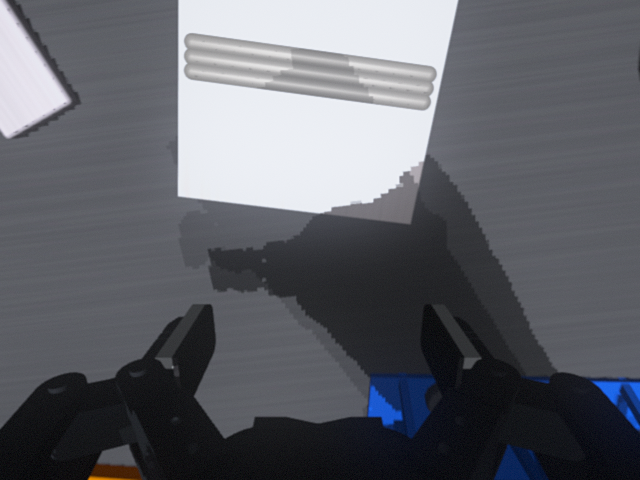

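The wrist view shows the plate's square end from (178,196) to (412,223), ahead of the open fingers. The camera overhangs the plate side, so I'll turn the tool half round. That puts the camera clear of the rising plate and leaves the last joint better placed.

```bash
python3 -m handwheel '[{"x":0,"y":0,"z":0,"rx":0,"ry":0,"rz":-0.15,"jaw":1},{"x":0,"y":0,"z":0,"rx":0,"ry":0,"rz":-0.30,"jaw":1},{"x":0,"y":0,"z":0,"rx":0,"ry":0,"rz":-0.45,"jaw":1},{"x":0,"y":0,"z":0,"rx":0,"ry":0,"rz":-0.60,"jaw":1},{"x":0,"y":0,"z":0,"rx":0,"ry":0,"rz":-0.75,"jaw":1},{"x":0,"y":0,"z":0,"rx":0,"ry":0,"rz":-0.90,"jaw":1},{"x":0,"y":0,"z":0,"rx":0,"ry":0,"rz":-1.05,"jaw":1},{"x":0,"y":0,"z":0,"rx":0,"ry":0,"rz":-1.20,"jaw":1},{"x":0,"y":0,"z":0,"rx":0,"ry":0,"rz":-1.35,"jaw":1},{"x":0,"y":0,"z":0,"rx":0,"ry":0,"rz":-1.50,"jaw":1}]'
python3 -m handwheel '[{"x":0,"y":0,"z":0,"rx":0,"ry":0,"rz":-0.15,"jaw":1},{"x":0,"y":0,"z":0,"rx":0,"ry":0,"rz":-0.30,"jaw":1},{"x":0,"y":0,"z":0,"rx":0,"ry":0,"rz":-0.45,"jaw":1},{"x":0,"y":0,"z":0,"rx":0,"ry":0,"rz":-0.60,"jaw":1},{"x":0,"y":0,"z":0,"rx":0,"ry":0,"rz":-0.75,"jaw":1},{"x":0,"y":0,"z":0,"rx":0,"ry":0,"rz":-0.90,"jaw":1},{"x":0,"y":0,"z":0,"rx":0,"ry":0,"rz":-1.05,"jaw":1},{"x":0,"y":0,"z":0,"rx":0,"ry":0,"rz":-1.20,"jaw":1},{"x":0,"y":0,"z":0,"rx":0,"ry":0,"rz":-1.35,"jaw":1},{"x":0,"y":0,"z":0,"rx":0,"ry":0,"rz":-1.50,"jaw":1}]'
python3 - <<'E'
from h import *
o=manip.observe();print(o['qpos'],o['contact_force'],q(o['eef_rot']).as_matrix().round(3))
E
```

```text
time_s: 3.05
eef_pos: [0.5003, 0.0987, 0.062]
eef_rot: [0.001, 0.771, 0.637, 0.001]
contact_force: [0.3, 0.4, -0.1]
grip_width: 0.0851
time_s: 4.05
eef_pos: [0.5003, 0.0983, 0.0618]
eef_rot: [0.001, 0.13, 0.992, -0.0]
contact_force: [-0.1, -0.1, 0.3]
grip_width: 0.0854
[ 0.68919431  0.47983308 -1.14890406  1.95763055  0.51397453  1.03527386
  0.61766948] [-0.14539645 -0.06555981  0.27123749] [[-0.966  0.257  0.002]
 [ 0.257  0.966 -0.001]
 [-0.002 -0.001 -1.   ]]
```

```bash
python3 -m handwheel '[{"x":0,"y":0,"z":10,"rx":0,"ry":0,"rz":-0.07,"jaw":1},{"x":0,"y":0,"z":25,"rx":0,"ry":0,"rz":-0.135,"jaw":1},{"x":0,"y":0,"z":38,"rx":0,"ry":0,"rz":-0.135,"jaw":1},{"x":0,"y":0,"z":46,"rx":0,"ry":0,"rz":-0.135,"jaw":1},{"x":0,"y":0,"z":48,"rx":0,"ry":0,"rz":-0.135,"jaw":1},{"x":0,"y":0,"z":48,"rx":0,"ry":0,"rz":-0.135,"jaw":1}]'
python3 - <<'E'
from h import *
o=manip.observe();print(o['qpos'],o['contact_force'],q(o['eef_rot']).as_matrix().round(3),o['eef_pos'])
p,d=manip.capture('scene');cv2.imwrite('pics/s2.png',cv2.resize(p[190:370,250:490,::-1],None,fx=3.3,fy=3.3,interpolation=2))
E
```

```text
time_s: 4.65
eef_pos: [0.4993, 0.099, 0.0125]
eef_rot: [0.0, 0.065, 0.998, -0.0]
contact_force: [-0.0, -0.3, -0.1]
grip_width: 0.0856
[ 0.64019953  0.56405532 -1.10162083  1.99022325  0.6163835   0.9705707
  0.6692429 ] [-0.02501785 -0.32183995 -0.13835748] [[-0.991  0.13   0.   ]
 [ 0.13   0.991 -0.   ]
 [-0.    -0.    -1.   ]] [0.49933199 0.09903283 0.01252068]
```

View pics/s2.png

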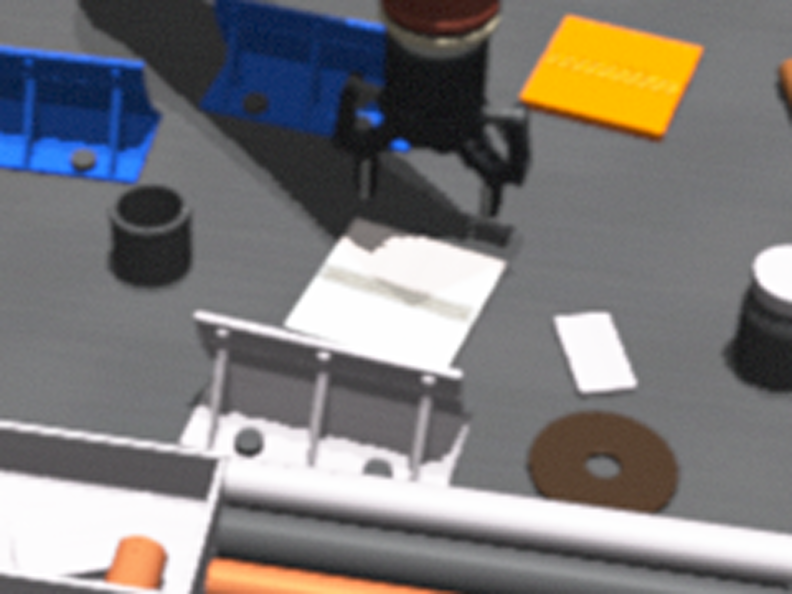

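The scene view shows the fingers at (365,180) and (492,190), just behind the plate and off the bench. I'll lower gently to find where the open fingertips meet the bench.

```bash
python3 -m handwheel '[{"x":0,"y":0,"z":4,"rx":0,"ry":0,"rz":0,"jaw":1},{"x":0,"y":0,"z":8,"rx":0,"ry":0,"rz":0,"jaw":1},{"x":0,"y":0,"z":9,"rx":0,"ry":0,"rz":0,"jaw":1},{"x":0,"y":0,"z":9,"rx":0,"ry":0,"rz":0,"jaw":1}]'
python3 -m handwheel '[{"x":0,"y":0,"z":1,"rx":0,"ry":0,"rz":0,"jaw":1},{"x":0,"y":0,"z":2,"rx":0,"ry":0,"rz":0,"jaw":1},{"x":0,"y":0,"z":2,"rx":0,"ry":0,"rz":0,"jaw":1}]'
python3 -m handwheel '[{"x":0,"y":0,"z":1,"rx":0,"ry":0,"rz":0,"jaw":1},{"x":0,"y":0,"z":2,"rx":0,"ry":0,"rz":0,"jaw":1},{"x":0,"y":0,"z":2,"rx":0,"ry":0,"rz":0,"jaw":1}]'
```

```text
time_s: 5.1
eef_pos: [0.4991, 0.099, 0.0031]
eef_rot: [-0.0, 0.065, 0.998, -0.0]
contact_force: [0.4, -1.0, -0.9]
grip_width: 0.0853
time_s: 5.4
eef_pos: [0.4992, 0.099, 0.0012]
eef_rot: [-0.0, 0.065, 0.998, 0.0]
contact_force: [-0.5, -0.3, -0.2]
grip_width: 0.0851
time_s: 5.7
eef_pos: [0.4991, 0.0989, -0.0008]
eef_rot: [-0.0, 0.065, 0.998, -0.0]
contact_force: [0.4, -0.2, 0.6]
grip_width: 0.0853
```

```bash
python3 -m handwheel '[{"x":0,"y":0,"z":1,"rx":0,"ry":0,"rz":0,"jaw":1},{"x":0,"y":0,"z":1,"rx":0,"ry":0,"rz":0,"jaw":1}]'
python3 -m handwheel '[{"x":0,"y":0,"z":1,"rx":0,"ry":0,"rz":0,"jaw":1},{"x":0,"y":0,"z":1,"rx":0,"ry":0,"rz":0,"jaw":1}]'
```

```text
time_s: 5.9
eef_pos: [0.4992, 0.099, -0.0018]
eef_rot: [-0.0, 0.065, 0.998, -0.0]
contact_force: [-0.7, 0.5, -0.9]
grip_width: 0.0857
time_s: 6.1
eef_pos: [0.4993, 0.099, -0.0021]
eef_rot: [0.0, 0.065, 0.998, -0.0]
contact_force: [-3.8, -2.7, 11.8]
grip_width: 0.0855
```

Contact came at TCP z = −2.0 mm, so the open tips sit 2 mm behind the TCP. I'll raise the tips to about 1.5 mm off the bench, shift 5 mm sideways and push to square the plate.

```bash
python3 -m handwheel '[{"x":0,"y":0,"z":-2.4,"rx":0,"ry":0,"rz":0,"jaw":1},{"x":0,"y":5,"z":-2.4,"rx":0,"ry":0,"rz":0,"jaw":1},{"x":-5,"y":5,"z":-2.4,"rx":0,"ry":0,"rz":0,"jaw":1},{"x":-10,"y":5,"z":-2.4,"rx":0,"ry":0,"rz":0,"jaw":1},{"x":-14,"y":5,"z":-2.4,"rx":0,"ry":0,"rz":0,"jaw":1},{"x":-18,"y":5,"z":-2.4,"rx":0,"ry":0,"rz":0,"jaw":1},{"x":-22,"y":5,"z":-2.4,"rx":0,"ry":0,"rz":0,"jaw":1},{"x":-26,"y":5,"z":-2.4,"rx":0,"ry":0,"rz":0,"jaw":1},{"x":-30,"y":5,"z":-2.4,"rx":0,"ry":0,"rz":0,"jaw":1},{"x":-34,"y":5,"z":-2.4,"rx":0,"ry":0,"rz":0,"jaw":1}]'
python3 - <<'E'
from h import *
o=manip.observe();print(o['qpos'],o['contact_force'],o['eef_pos'])
p,d=manip.capture('top');cv2.imwrite('pics/t3.png',cv2.resize(p[110:250,190:400,::-1],None,fx=3.8,fy=3.8,interpolation=2))
E
```

```text
time_s: 7.1
eef_pos: [0.5339, 0.0994, -0.0004]
eef_rot: [-0.0, 0.065, 0.998, 0.0]
contact_force: [-1.3, 0.2, -1.3]
grip_width: 0.0855
[ 0.58259711  0.63307688 -1.04753413  1.91699281  0.66147977  0.98641661
  0.66808015] [-1.28663124  0.2321966  -1.34003717] [ 5.33894917e-01  9.94460377e-02 -3.73417847e-04]
```

View pics/t3.png

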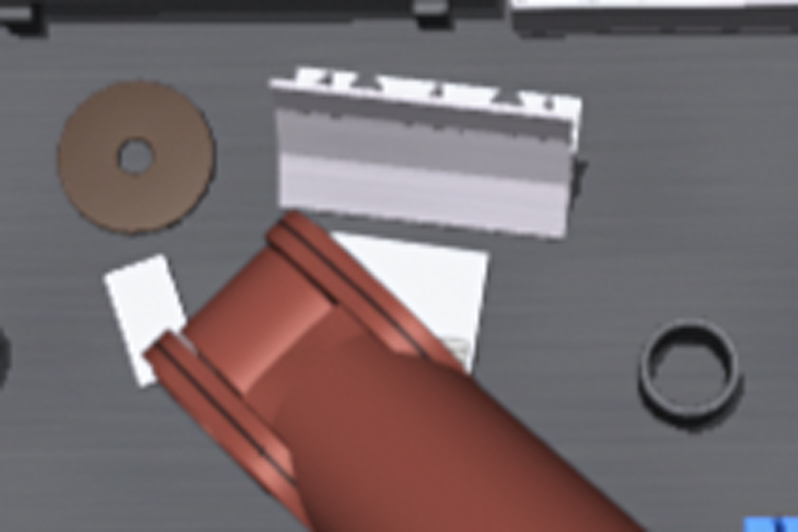

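The plate is almost square now: its front edge runs (335,232)–(488,254), nearly parallel to the toe. I'll continue pushing.

```bash
python3 -m handwheel '[{"x":-3,"y":0,"z":0,"rx":0,"ry":0,"rz":0,"jaw":1},{"x":-6,"y":0,"z":0,"rx":0,"ry":0,"rz":0,"jaw":1},{"x":-9,"y":0,"z":0,"rx":0,"ry":0,"rz":0,"jaw":1},{"x":-12,"y":0,"z":0,"rx":0,"ry":0,"rz":0,"jaw":1},{"x":-15,"y":0,"z":0,"rx":0,"ry":0,"rz":0,"jaw":1},{"x":-18,"y":0,"z":0,"rx":0,"ry":0,"rz":0,"jaw":1},{"x":-21,"y":0,"z":0,"rx":0,"ry":0,"rz":0,"jaw":1},{"x":-24,"y":0,"z":0,"rx":0,"ry":0,"rz":0,"jaw":1}]'
python3 -m handwheel '[{"x":-3,"y":0,"z":0,"rx":0,"ry":0,"rz":0,"jaw":1},{"x":-6,"y":0,"z":0,"rx":0,"ry":0,"rz":0,"jaw":1},{"x":-9,"y":0,"z":0,"rx":0,"ry":0,"rz":0,"jaw":1},{"x":-12,"y":0,"z":0,"rx":0,"ry":0,"rz":0,"jaw":1},{"x":-15,"y":0,"z":0,"rx":0,"ry":0,"rz":0,"jaw":1},{"x":-18,"y":0,"z":0,"rx":0,"ry":0,"rz":0,"jaw":1}]'
python3 - <<'E'
from h import *
o=manip.observe();print(o['qpos'],o['contact_force'],o['eef_pos'])
p,d=manip.capture('scene');cv2.imwrite('pics/s3.png',cv2.resize(p[190:370,250:490,::-1],None,fx=3.3,fy=3.3,interpolation=2))
E
```

```text
time_s: 7.95
eef_pos: [0.5561, 0.0969, -0.0004]
eef_rot: [-0.001, 0.064, 0.998, -0.0]
contact_force: [-10.7, 0.7, 6.8]
grip_width: 0.0856
time_s: 8.55
eef_pos: [0.5743, 0.0946, -0.0005]
eef_rot: [-0.001, 0.064, 0.998, -0.0]
contact_force: [-5.9, 2.1, 2.2]
grip_width: 0.0855
[ 0.54749227  0.69051475 -1.01397611  1.82073601  0.68195265  1.02909852
  0.70005056] [-5.92920995  2.08946829  2.16535268] [ 5.74268781e-01  9.45502755e-02 -5.20834658e-04]
```

View pics/s3.png

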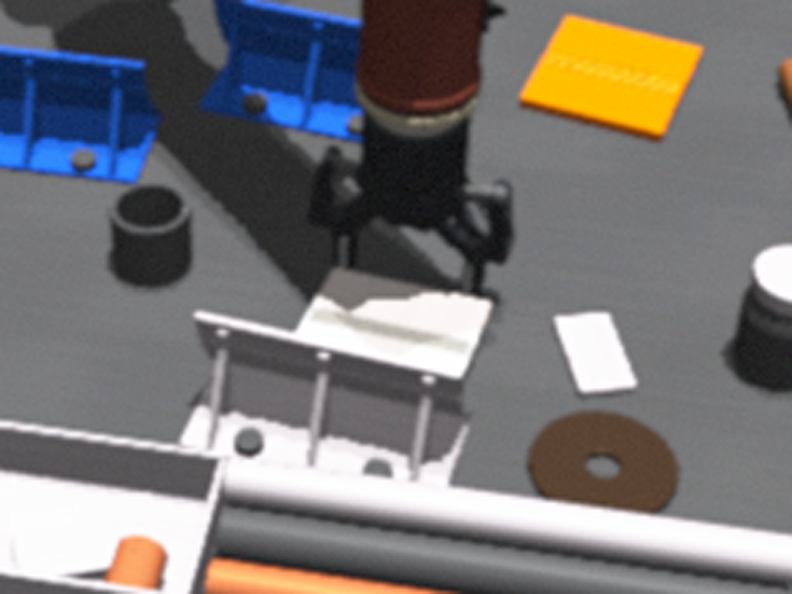

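The plate is riding over the lip and climbing, with the force at 6–11 N. I continue.

```bash
python3 -m handwheel '[{"x":-3,"y":0,"z":0,"rx":0,"ry":0,"rz":0,"jaw":1},{"x":-6,"y":0,"z":0,"rx":0,"ry":0,"rz":0,"jaw":1},{"x":-9,"y":0,"z":0,"rx":0,"ry":0,"rz":0,"jaw":1},{"x":-12,"y":0,"z":0,"rx":0,"ry":0,"rz":0,"jaw":1},{"x":-15,"y":0,"z":0,"rx":0,"ry":0,"rz":0,"jaw":1},{"x":-18,"y":0,"z":0,"rx":0,"ry":0,"rz":0,"jaw":1},{"x":-21,"y":0,"z":0,"rx":0,"ry":0,"rz":0,"jaw":1},{"x":-24,"y":0,"z":0,"rx":0,"ry":0,"rz":0,"jaw":1}]'
python3 -m handwheel '[{"x":-3,"y":0,"z":0,"rx":0,"ry":0,"rz":0,"jaw":1},{"x":-6,"y":0,"z":0,"rx":0,"ry":0,"rz":0,"jaw":1},{"x":-9,"y":0,"z":0,"rx":0,"ry":0,"rz":0,"jaw":1},{"x":-12,"y":0,"z":0,"rx":0,"ry":0,"rz":0,"jaw":1},{"x":-15,"y":0,"z":0,"rx":0,"ry":0,"rz":0,"jaw":1},{"x":-18,"y":0,"z":0,"rx":0,"ry":0,"rz":0,"jaw":1},{"x":-21,"y":0,"z":0,"rx":0,"ry":0,"rz":0,"jaw":1},{"x":-24,"y":0,"z":0,"rx":0,"ry":0,"rz":0,"jaw":1}]'
python3 - <<'E'
from h import *
o=manip.observe();print(o['qpos'],o['contact_force'],o['eef_pos'])
p,d=manip.capture('scene');cv2.imwrite('pics/s4.png',cv2.resize(p[190:370,250:490,::-1],None,fx=3.3,fy=3.3,interpolation=2))
E
```

```text
time_s: 9.4
eef_pos: [0.5977, 0.0913, -0.0009]
eef_rot: [-0.001, 0.064, 0.998, -0.0]
contact_force: [-6.1, -0.1, -1.3]
grip_width: 0.0854
time_s: 10.2
eef_pos: [0.6226, 0.0878, -0.0006]
eef_rot: [-0.0, 0.065, 0.998, -0.0]
contact_force: [-4.4, 0.6, -4.1]
grip_width: 0.0855
[ 0.50769826  0.75529123 -0.97964555  1.70285225  0.70263213  1.07709714
  0.74049932] [-4.44697551  0.61957699 -4.12072179] [ 6.22643612e-01  8.77666417e-02 -5.86116676e-04]
```

View pics/s4.png

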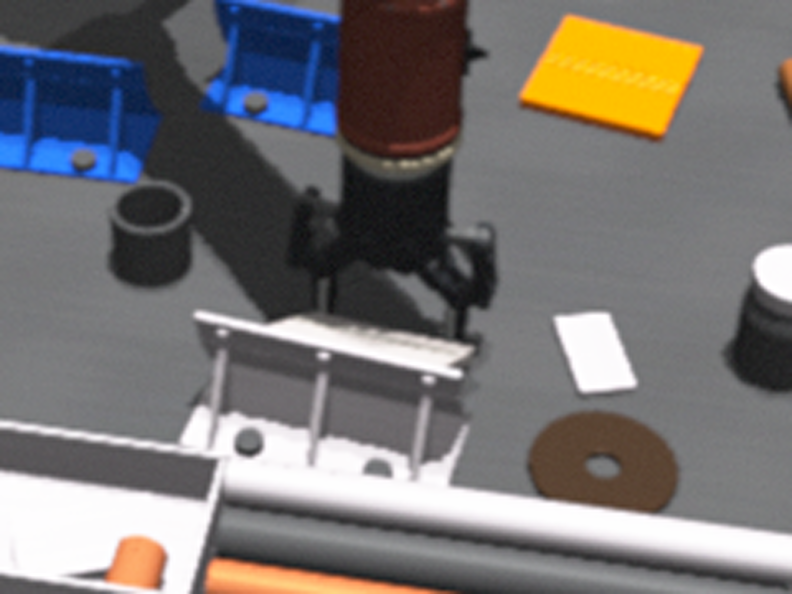

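```bash
python3 -m handwheel '[{"x":-3,"y":0,"z":0,"rx":0,"ry":0,"rz":0,"jaw":1},{"x":-6,"y":0,"z":0,"rx":0,"ry":0,"rz":0,"jaw":1},{"x":-9,"y":0,"z":0,"rx":0,"ry":0,"rz":0,"jaw":1},{"x":-12,"y":0,"z":0,"rx":0,"ry":0,"rz":0,"jaw":1},{"x":-15,"y":0,"z":0,"rx":0,"ry":0,"rz":0,"jaw":1},{"x":-18,"y":0,"z":0,"rx":0,"ry":0,"rz":0,"jaw":1},{"x":-21,"y":0,"z":0,"rx":0,"ry":0,"rz":0,"jaw":1}]'
python3 -m handwheel '[{"x":-3,"y":0,"z":0,"rx":0,"ry":0,"rz":0,"jaw":1},{"x":-5,"y":0,"z":0,"rx":0,"ry":0,"rz":0,"jaw":1},{"x":-7,"y":0,"z":0,"rx":0,"ry":0,"rz":0,"jaw":1},{"x":-9,"y":0,"z":0,"rx":0,"ry":0,"rz":0,"jaw":1},{"x":-11,"y":0,"z":0,"rx":0,"ry":0,"rz":0,"jaw":1}]'
python3 - <<'E'
from h import *
o=manip.observe();print(o['qpos'],o['contact_force'],o['eef_pos'])
for n in('scene','top'):
  p,d=manip.capture(n);np.savez(n+'5.npz',p=p,d=d)
  r=p[190:370,250:490] if n=='scene' else p[110:250,190:400]
  cv2.imwrite(f'pics/{n}5.png',cv2.resize(r[:,:,::-1],None,fx=3.3,fy=3.3,interpolation=2))
E
```

```text
time_s: 10.95
eef_pos: [0.6444, 0.0851, -0.0]
eef_rot: [0.0, 0.065, 0.998, 0.0]
contact_force: [-2.9, 1.1, -1.6]
grip_width: 0.0852
time_s: 11.45
eef_pos: [0.6547, 0.0837, -0.0003]
eef_rot: [-0.0, 0.065, 0.998, 0.0]
contact_force: [-2.0, 0.9, -2.2]
grip_width: 0.0854
[ 0.4804427   0.7977413  -0.96013512  1.62063345  0.71371053  1.10999906
  0.76950831] [-1.9952415   0.92556305 -2.2082299 ] [ 6.54663956e-01  8.37140026e-02 -3.08248558e-04]
```

View pics/scene5.png

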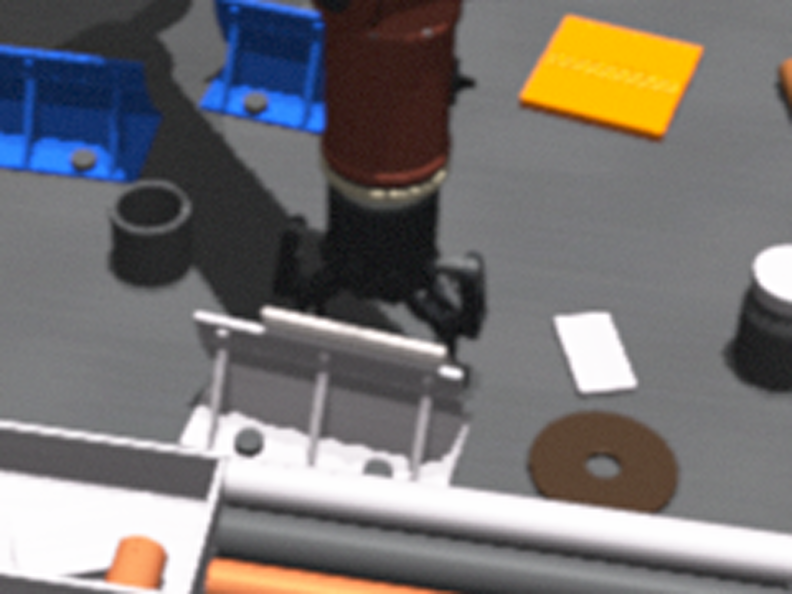

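View pics/top5.png

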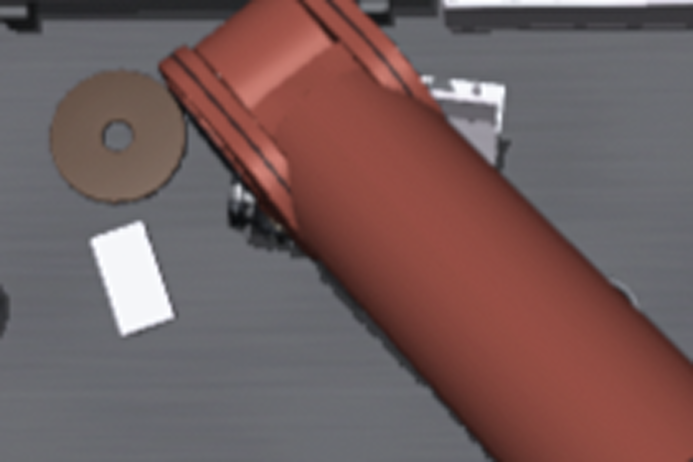

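The plate's top edge now shows above the stop, from (262,312) to (445,352), square to it. By calculation about 14 mm remain until home, so I go in smaller steps and watch the force.

```bash
python3 -m handwheel '[{"x":-2,"y":0,"z":0,"rx":0,"ry":0,"rz":0,"jaw":1},{"x":-4,"y":0,"z":0,"rx":0,"ry":0,"rz":0,"jaw":1},{"x":-6,"y":0,"z":0,"rx":0,"ry":0,"rz":0,"jaw":1},{"x":-7,"y":0,"z":0,"rx":0,"ry":0,"rz":0,"jaw":1}]'
python3 -m handwheel '[{"x":-1,"y":0,"z":0,"rx":0,"ry":0,"rz":0,"jaw":1},{"x":-2,"y":0,"z":0,"rx":0,"ry":0,"rz":0,"jaw":1}]'
python3 -m handwheel '[{"x":-1,"y":0,"z":0,"rx":0,"ry":0,"rz":0,"jaw":1},{"x":-1.5,"y":0,"z":0,"rx":0,"ry":0,"rz":0,"jaw":1}]'
```

```text
time_s: 11.95
eef_pos: [0.6617, 0.0828, -0.0003]
eef_rot: [-0.0, 0.065, 0.998, 0.0]
contact_force: [-2.1, -0.2, -1.9]
grip_width: 0.0851
time_s: 12.15
eef_pos: [0.6635, 0.0826, -0.0003]
eef_rot: [-0.0, 0.065, 0.998, -0.0]
contact_force: [-2.6, 0.6, -3.0]
grip_width: 0.0855
time_s: 12.35
eef_pos: [0.6651, 0.0824, -0.0002]
eef_rot: [0.0, 0.065, 0.998, 0.0]
contact_force: [-1.9, 0.7, -2.8]
grip_width: 0.0851
```

```bash
python3 -m handwheel '[{"x":-0.5,"y":0,"z":0,"rx":0,"ry":0,"rz":0,"jaw":1},{"x":-1,"y":0,"z":0,"rx":0,"ry":0,"rz":0,"jaw":1}]'
python3 -m handwheel '[{"x":-0.5,"y":0,"z":0,"rx":0,"ry":0,"rz":0,"jaw":1},{"x":-1,"y":0,"z":0,"rx":0,"ry":0,"rz":0,"jaw":1}]'
```

```text
time_s: 12.55
eef_pos: [0.666, 0.0823, -0.0003]
eef_rot: [-0.0, 0.065, 0.998, 0.0]
contact_force: [-2.5, 0.5, -1.2]
grip_width: 0.0854
time_s: 12.75
eef_pos: [0.667, 0.0821, -0.0003]
eef_rot: [-0.0, 0.065, 0.998, -0.0]
contact_force: [-1.7, 0.5, -1.8]
grip_width: 0.0852
```

```bash
python3 -m handwheel '[{"x":-0.5,"y":0,"z":0,"rx":0,"ry":0,"rz":0,"jaw":1},{"x":-1,"y":0,"z":0,"rx":0,"ry":0,"rz":0,"jaw":1}]'
```

```text
time_s: 12.95
eef_pos: [0.668, 0.082, -0.0003]
eef_rot: [-0.0, 0.065, 0.998, 0.0]
contact_force: [-1.8, 0.3, -1.6]
grip_width: 0.0853
```

```bash
python3 -m handwheel '[{"x":-0.5,"y":0,"z":0,"rx":0,"ry":0,"rz":0,"jaw":1},{"x":-1,"y":0,"z":0,"rx":0,"ry":0,"rz":0,"jaw":1}]'
```

```text
time_s: 13.15
eef_pos: [0.6688, 0.0819, -0.0003]
eef_rot: [-0.0, 0.065, 0.998, -0.0]
contact_force: [-4.1, 0.5, -2.7]
grip_width: 0.0856
```

```bash
python3 -m handwheel '[{"x":-0.5,"y":0,"z":0,"rx":0,"ry":0,"rz":0,"jaw":1},{"x":-1,"y":0,"z":0,"rx":0,"ry":0,"rz":0,"jaw":1}]'
```

```text
time_s: 13.35
eef_pos: [0.669, 0.0819, -0.0005]
eef_rot: [-0.001, 0.065, 0.998, -0.0]
contact_force: [-8.4, -0.6, 1.9]
grip_width: 0.0853
```

```bash
python3 -m handwheel '[{"x":-0.5,"y":0,"z":0,"rx":0,"ry":0,"rz":0,"jaw":1},{"x":-1,"y":0,"z":0,"rx":0,"ry":0,"rz":0,"jaw":1}]'
```

```text
time_s: 13.55
eef_pos: [0.6691, 0.0819, -0.0006]
eef_rot: [-0.002, 0.065, 0.998, -0.0]
contact_force: [-12.4, -0.6, 2.9]
grip_width: 0.0853
```

The force rose sharply to 12 N with the TCP stopped at x = 0.669. That is the predicted home position, so I back off, rise and look.

```bash
python3 -m handwheel '[{"x":2,"y":0,"z":0,"rx":0,"ry":0,"rz":0,"jaw":1},{"x":10,"y":0,"z":0,"rx":0,"ry":0,"rz":0,"jaw":1},{"x":30,"y":0,"z":-5,"rx":0,"ry":0,"rz":0,"jaw":1},{"x":60,"y":0,"z":-20,"rx":0,"ry":0,"rz":0.1,"jaw":1},{"x":80,"y":0,"z":-60,"rx":0,"ry":0,"rz":0.25,"jaw":1},{"x":90,"y":-10,"z":-100,"rx":0,"ry":0,"rz":0.4,"jaw":1},{"x":100,"y":-10,"z":-145,"rx":0,"ry":0,"rz":0.55,"jaw":1},{"x":100,"y":-10,"z":-190,"rx":0,"ry":0,"rz":0.7,"jaw":1},{"x":100,"y":-10,"z":-215,"rx":0,"ry":0,"rz":0.85,"jaw":0.7},{"x":100,"y":-10,"z":-230,"rx":0,"ry":0,"rz":1.0,"jaw":0.5}]'
python3 - <<'E'
from h import *
o=manip.observe();print(o['qpos'],o['contact_force'],o['eef_pos'],o['grip_width'])
for n in('scene','wrist'):
  c=manip.calibration(n)
  p,d=manip.capture(n);np.savez(n+'6.npz',p=p,d=d,W=cloud(d,c))
  r=p[190:370,250:490] if n=='scene' else p
  cv2.imwrite(f'pics/{n}6.png',cv2.resize(r[:,:,::-1],None,fx=3.3,fy=3.3,interpolation=2) if n=='scene' else r[:,:,::-1])
E
```

```text
time_s: 14.55
eef_pos: [0.5715, 0.0851, 0.2332]
eef_rot: [0.003, 0.538, 0.843, 0.001]
contact_force: [0.1, -0.1, -1.4]
grip_width: 0.0593
[ 0.59458777  0.33925282 -1.00391653  1.62432428  0.29551988  1.33495765
 -0.01726362] [ 0.12389147 -0.11200177 -1.35673025] [0.57154933 0.08514094 0.23318633] 0.05934677322923703
```

View pics/scene6.png

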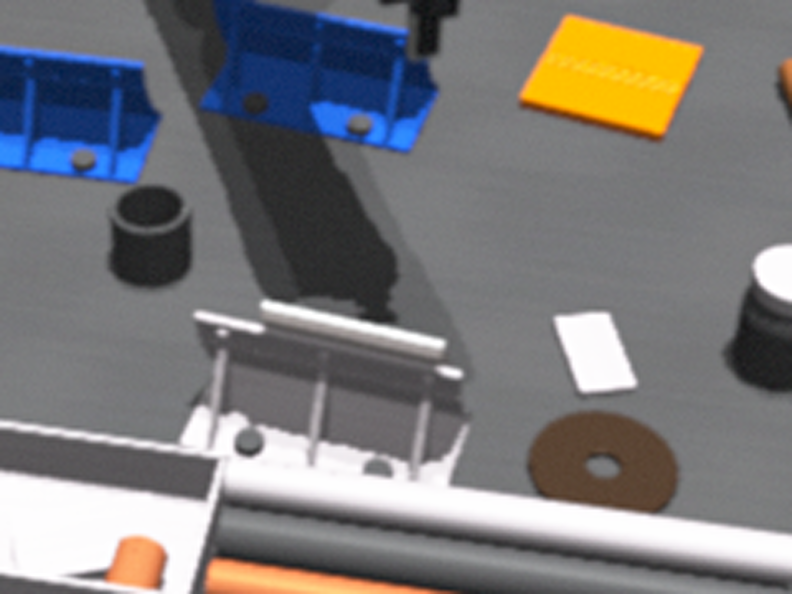

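View pics/wrist6.png

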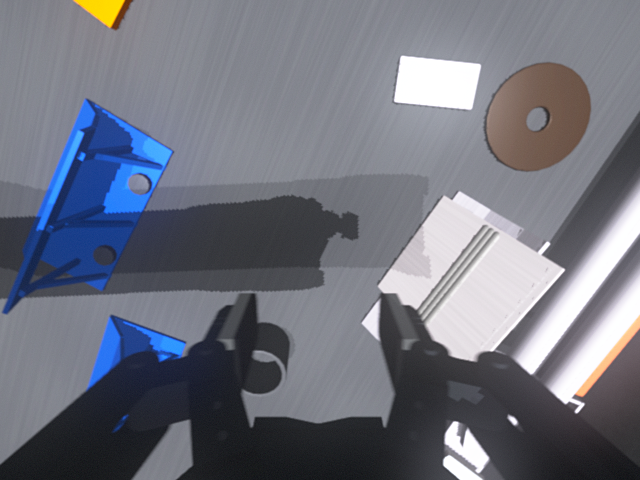

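The plate leans on the stop by itself. In the wrist view its face spans (447,195)–(563,268)–(363,322). I'll measure lean angle, foot and top edge.

Run:
```python
from h import *
a=-.125;ex=np.array([np.cos(a),np.sin(a)]);ey=np.array([-np.sin(a),np.cos(a)]);T=np.array([689,67.])
for n in('wrist','scene','top'):
  if n=='top':
    p,d=manip.capture('top');W=cloud(d,manip.calibration('top'));np.savez('top6.npz',p=p,d=d,W=W)
  else: W=np.load(n+'6.npz')['W']
  P=W.reshape(-1,3)*1000;xy=P[:,:2]-T
  S=np.c_[xy@ex,xy@ey,P[:,2]]
  m=(S[:,0]>-40)&(S[:,0]<90)&(abs(S[:,1])<110)&(S[:,2]>6)&(S[:,2]<130);S=S[m]
  hi=S[S[:,2]>97];print(n,len(S),'hi',len(hi), np.percentile(hi,[1,50,99],axis=0).round(1).tolist() if len(hi) else '')
  if n=='wrist':
    k=S[(abs(S[:,1]-13)<40)&(S[:,2]>12)&(S[:,2]<105)]
    for it in range(4):
      A=np.c_[k[:,0],k[:,1],np.ones(len(k))];co=np.linalg.lstsq(A,k[:,2],rcond=None)[0];r=k[:,2]-A@co;k=k[abs(r)<4]
    print('slope deg',np.degrees(np.arctan(co[0])),'dy',co[1],'x at z=0',-(co[2]+13*co[1])/co[0],'yaw',np.arctan(-co[1]/co[0]),len(k),r.std())
    f=S[abs(S[:,2]-np.c_[S[:,0],S[:,1],np.ones(len(S))]@co)<4]
    print(np.percentile(f,[0.5,99.5],axis=0))
```

```text
wrist 17612 hi 3975 [[41.8, -29.2, 97.2], [48.5, 31.6, 107.3], [57.0, 77.7, 117.2]]
slope deg 59.70741847293898 dy -0.0038189947701565696 x at z=0 -14.276748653631293 yaw 0.0022309733907605912 8986 1.5325577778702357
[[ -9.99938665 -34.60180931   6.67182664]
 [ 54.73658085  78.15141645 116.94166699]]
scene 2700 hi 400 [[49.3, -40.7, 97.8], [56.2, 19.1, 113.3], [60.9, 77.6, 120.4]]
top 1458 hi 241 [[42.4, -42.1, 97.3], [50.9, -15.5, 109.4], [59.0, 15.6, 120.4]]
```

The plate leans at 59.7°. Its foot is at x ≈ −2.7 mm from the toe (home is −2), it is square to within 0.002 rad, and it spans y −41…+78 in the stop's frame. Before planning the lowering I fit a rough arm model from logged poses to check tilt feasibility.

```bash
cat > kin.py <<'E'
import numpy as np, itertools
from scipy.spatial.transform import Rotation as R
from scipy.optimize import least_squares
D=[([1.00475732,0.33392189,0.03985402,1.4662897,-0.01343176,1.34328458,-0.05848111],(.29234,-.58005,.24140)),
([0.5247109,-0.05956279,-0.39679188,1.90656612,-0.02418139,1.28990966,-1.55967056],(.4402,-.092,.2423)),
([0.24631783,0.29007762,-0.59336721,1.97975703,0.19863704,0.9337129,-2.14082415],(.497,.0987,.0572)),
([0.68919431,0.47983308,-1.14890406,1.95763055,0.51397453,1.03527386,0.61766948],(.5003,.0983,.0618)),
([0.64019953,.56405532,-1.10162083,1.99022325,.6163835,.9705707,.6692429],(.49933,.09903,.01252)),
([.4804427,.7977413,-.96013512,1.62063345,.71371053,1.10999906,.76950831],(.65466,.083714,-.000308)),
([.59458777,.33925282,-1.00391653,1.62432428,.29551988,1.33495765,-.01726362],(.57155,.08514,.23319))]
def fk(q,p,s):
    # p: d1,d3,d5,d7,q1 off, offsets a1,a3,a5
    M=np.eye(3);t=np.zeros(3)
    ax=['z','y','z','y','z','y','z'];d=[p[0],0,p[1],0,p[2],0,p[3]];a=[p[5],0,p[6],0,p[7],0,0]
    for i in range(7):
        M=M@R.from_euler(ax[i],s[i]*(q[i]+(p[4] if i==0 else 0))).as_matrix(); t=t+M@[a[i],0,d[i]]
    return t,M
def fit():
    best=None
    for s in itertools.product((1,-1),(1,),(1,-1),(1,-1),(1,-1),(1,-1),(1,)):
        for o in (0,):
            r=least_squares(lambda p:np.concatenate([fk(q,p,s)[0]-x for q,x in D]+[.01*p[5:8]]),[.35,.4,.4,.2,o,0,0,0])
            if best is None or r.cost<best[0]: best=(r.cost,s,r.x)
    return best
if __name__=='__main__':
    b=fit();print(b); 
    for q,x in D: t,M=fk(q,b[2],b[1]);print((t-x)*1000,M[:,2].round(3),M[:,0].round(3))
E
python3 kin.py
```

```text
(np.float64(0.00024016904473491907), (-1, 1, -1, 1, -1, 1, 1), array([-1.55846344,  0.48052058,  0.52088242, -1.48954917,  0.07575379,
       -0.00767002, -0.00427507,  0.03275205]))
[-5.29045624 -0.85006993 -5.15156415] [-0.001  0.001 -1.   ] [-0.486  0.874  0.002]
[ 5.94155206 10.18392031 -7.57386561] [ 0.  0. -1.] [-0.22  -0.975 -0.   ]
[-0.07315278  3.92752686 -2.72099983] [-0.005  0.    -1.   ] [ 0.809 -0.588 -0.004]
[-0.08241098  2.8902506   2.66477921] [ 0.002 -0.001 -1.   ] [-1.     0.    -0.002]
[ 0.80951189 -0.66992468  4.3974648 ] [ 0. -0. -1.] [-1.    -0.026 -0.   ]
[ 1.8840235  -9.77027365  7.72930451] [-0.  0. -1.] [-0.985  0.173  0.   ]
[0.23429663 3.25939866 0.65488111] [ 0.006 -0.001 -1.   ] [-0.924 -0.383 -0.005]
```

```bash
cat >> h.py <<'E'
A_=-.125;EX=np.array([np.cos(A_),np.sin(A_),0]);EY=np.array([-np.sin(A_),np.cos(A_),0]);T0=np.array([689,67.,0])
def sw(x,y,z): return T0+x*EX+y*EY+z*np.array([0,0,1])
def ws(P): P=np.array(P)*1000-T0; return np.array([P@EX,P@EY,P[2]])
def target(tau):  # tool with jaw axis along stop x, tilted tau: fingers point forward(+xs) by tau
    z=np.sin(tau)*EX-np.cos(tau)*np.array([0,0,1]); x=EY; y=np.cross(z,x); return np.c_[x,y,z]
def go(xs,ys,z,tau):
    o=manip.observe();M=q(o['eef_rot']).as_matrix()
    d=M.T@(sw(xs,ys,z)-o['eef_pos']*1000); r=R.from_matrix(M.T@target(tau)).as_rotvec()
    return d.round(1),r.round(3)
def where():
    o=manip.observe();M=q(o['eef_rot']).as_matrix()
    print('t',o['time_s'],'ws',ws(o['eef_pos']).round(1),'tau',np.arctan2(M[:,2]@EX,-M[2,2]).round(3),'side',(M[:,2]@EY).round(3),'yaw',(M[:,1]@EY).round(3),'F(xs,ys,z)',np.round([o['contact_force']@EX,o['contact_force']@EY,o['contact_force'][2]],1),'w',o['grip_width'].round(4));print('q',o['qpos'].round(3))
E
python3 -c "
from h import *
where();print(go(51,18,170,0))"
```

```text
Traceback (most recent call last):
  File "h.py", line 23, in where
    print('t',o['time_s'],'ws',ws(o['eef_pos']).round(1),'tau',np.arctan2(M[:,2]@EX,-M[2,2]).round(3),'side',(M[:,2]@EY).round(3),'yaw',(M[:,1]@EY).round(3),'F(xs,ys,z)',np.round([o['contact_force']@EX,o['contact_force']@EY,o['contact_force'][2]],1),'w',o['grip_width'].round(4));print('q',o['qpos'].round(3))
                                                                                                                                                                                                                                                              ^^^^^^^^^^^^^^^^^^^^^
AttributeError: 'float' object has no attribute 'round'
```

```bash
sed -i "s/o\['grip_width'\].round(4)/round(o['grip_width'],4)/" h.py
python3 -c "
from h import *
where();print(go(51,18,170,0))"
```

```text
t 14.7 ws [-119.2    3.   230.9] tau 0.004 side -0.001 yaw 0.538 F(xs,ys,z) [-0.5  0.1 -0.5] w 0.0428
q [ 0.594  0.342 -1.003  1.627  0.297  1.333 -0.01 ]
(array([-78.8, 151.4,  61.5]), array([0.003, 0.002, 0.568]))
```

```bash
python3 -m handwheel '[{"x":-15,"y":30,"z":0,"rx":0,"ry":0,"rz":0.12,"jaw":0.38},{"x":-32,"y":62,"z":0,"rx":0,"ry":0,"rz":0.24,"jaw":0.38},{"x":-50,"y":95,"z":10,"rx":0,"ry":0,"rz":0.36,"jaw":0.38},{"x":-68,"y":130,"z":30,"rx":0,"ry":0,"rz":0.48,"jaw":0.38},{"x":-79,"y":151,"z":45,"rx":0,"ry":0,"rz":0.568,"jaw":0.38},{"x":-79,"y":151,"z":45,"rx":0,"ry":0,"rz":0.568,"jaw":0.38},{"x":-79,"y":151,"z":45,"rx":0,"ry":0,"rz":0.568,"jaw":0.38}]'
python3 - <<'E'
from h import *
where();print(go(51,18,106,0))
c=manip.calibration('wrist');p,d=manip.capture('wrist');np.savez('wrist7.npz',p=p,d=d,W=cloud(d,c));cv2.imwrite('pics/wrist7.png',p[:,:,::-1])
E
```

```text
time_s: 15.4
eef_pos: [0.74, 0.0781, 0.1826]
eef_rot: [-0.001, 0.749, 0.663, -0.001]
contact_force: [-0.1, 1.1, 1.2]
grip_width: 0.0329
t 15.4 ws [ 49.2  17.4 182.6] tau -0.003 side 0.0 yaw 0.003 F(xs,ys,z) [-0.3  1.1  1.2] w 0.0329
q [ 0.295  0.676 -0.765  1.231  0.453  1.406 -0.55 ]
(array([ 0.6,  2. , 76.6]), array([-0.003, -0.   ,  0.003]))
```

View pics/wrist7.png

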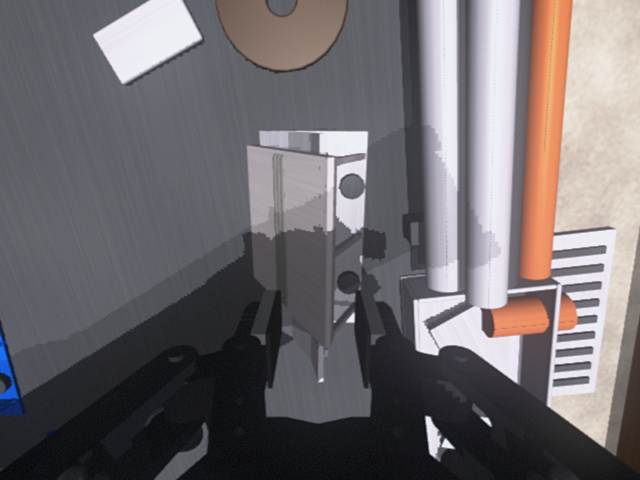

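The wrist view shows the plate's top edge (around x = 330 px) between the two fingers (277 and 358 px at the tips). I lower astride the edge.

```bash
python3 -m handwheel '[{"x":0,"y":2,"z":20,"rx":0,"ry":0,"rz":0,"jaw":0.38},{"x":0,"y":2,"z":40,"rx":0,"ry":0,"rz":0,"jaw":0.38},{"x":0,"y":2,"z":55,"rx":0,"ry":0,"rz":0,"jaw":0.38},{"x":0,"y":2,"z":66,"rx":0,"ry":0,"rz":0,"jaw":0.38},{"x":0,"y":2,"z":73,"rx":0,"ry":0,"rz":0,"jaw":0.38},{"x":0,"y":2,"z":76,"rx":0,"ry":0,"rz":0,"jaw":0.38},{"x":0,"y":2,"z":76,"rx":0,"ry":0,"rz":0,"jaw":0.38}]'
python3 - <<'E'
from h import *
where()
c=manip.calibration('wrist');p,d=manip.capture('wrist');np.savez('wrist8.npz',p=p,d=d,W=cloud(d,c));cv2.imwrite('pics/wrist8.png',p[:,:,::-1])
p,d=manip.capture('scene');cv2.imwrite('pics/s8.png',cv2.resize(p[190:370,250:490,::-1],None,fx=3.3,fy=3.3,interpolation=2))
E
```

```text
time_s: 16.15
eef_pos: [0.7427, 0.0774, 0.1089]
eef_rot: [-0.0, 0.75, 0.661, 0.0]
contact_force: [-1.1, -0.4, 0.1]
grip_width: 0.0325
t 16.15 ws [ 52.   17.1 108.9] tau 0.0 side 0.0 yaw -0.002 F(xs,ys,z) [-1.  -0.5  0.1] w 0.0325
q [ 0.294  0.73  -0.742  1.305  0.489  1.289 -0.579]
```

View pics/wrist8.png

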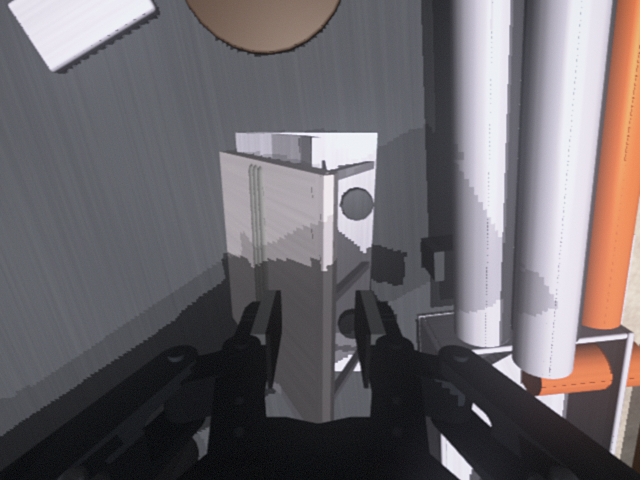

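View pics/s8.png

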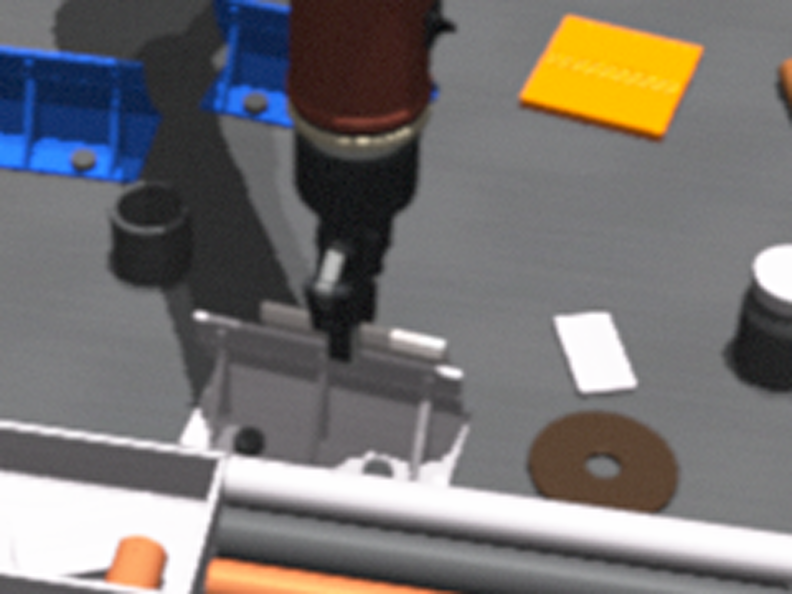

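The tips are about 17 mm below the top edge, one finger on each side. I draw the top back gently towards the robot.

```bash
python3 -m handwheel '[{"x":0,"y":-5,"z":0,"rx":0,"ry":0,"rz":0,"jaw":0.38},{"x":0,"y":-9,"z":-1,"rx":0,"ry":0,"rz":0,"jaw":0.38},{"x":0,"y":-13,"z":-3,"rx":0,"ry":0,"rz":0,"jaw":0.38},{"x":0,"y":-17,"z":-4,"rx":0,"ry":0,"rz":0,"jaw":0.38},{"x":0,"y":-21,"z":-6,"rx":0,"ry":0,"rz":0,"jaw":0.38},{"x":0,"y":-25,"z":-7,"rx":0,"ry":0,"rz":0,"jaw":0.38},{"x":0,"y":-28,"z":-8,"rx":0,"ry":0,"rz":0,"jaw":0.38},{"x":0,"y":-28,"z":-8,"rx":0,"ry":0,"rz":0,"jaw":0.38}]'
cat > look.py <<'E'
import sys
from h import *
where()
n=sys.argv[1]
im=[]
p,d=manip.capture('scene');a=cv2.resize(p[210:350,270:430,::-1],(480,420),interpolation=2)
p,d=manip.capture('wrist');b=cv2.resize(p[:,:,::-1],(320,240));b=cv2.copyMakeBorder(b,0,180,0,0,0)
cv2.imwrite(f'pics/{n}.png',np.hstack([a,b]))
E
python3 look.py l1
```

```text
time_s: 17.05
eef_pos: [0.7145, 0.081, 0.1169]
eef_rot: [-0.0, 0.751, 0.661, -0.0]
contact_force: [0.3, 0.6, -0.1]
grip_width: 0.0327
t 17.05 ws [ 23.6  17.1 116.9] tau -0.0 side -0.0 yaw -0.002 F(xs,ys,z) [ 0.2  0.6 -0.1] w 0.0327
q [ 0.321  0.675 -0.761  1.381  0.469  1.269 -0.594]
```

View pics/l1.png

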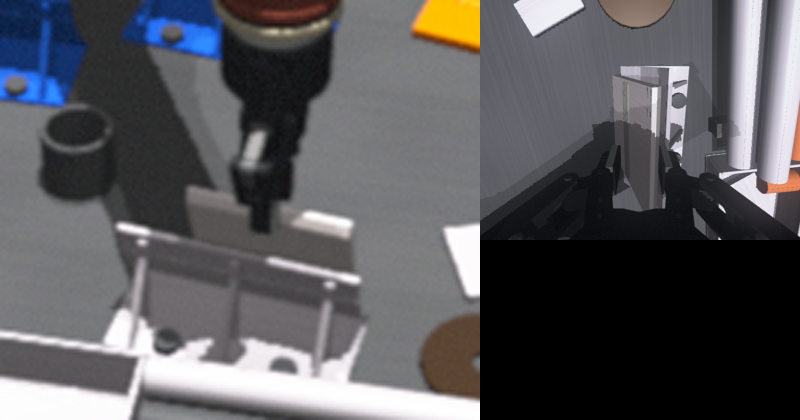

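The plate's top has come off the stop (gap visible around (270,240)) and leans about 70°. I continue to about 79°, narrowing the jaws.

```bash
python3 -m handwheel '[{"x":0,"y":-4,"z":-1,"rx":0,"ry":0,"rz":0,"jaw":0.38},{"x":0,"y":-8,"z":-2,"rx":0,"ry":0,"rz":0,"jaw":0.38},{"x":0,"y":-12,"z":-3,"rx":0,"ry":0,"rz":0,"jaw":0.38},{"x":0,"y":-15,"z":-3,"rx":0,"ry":0,"rz":0,"jaw":0.38},{"x":0,"y":-15,"z":-3,"rx":0,"ry":0,"rz":0,"jaw":0.34},{"x":0,"y":-13,"z":-3,"rx":0,"ry":0,"rz":0,"jaw":0.30},{"x":0,"y":-11,"z":-3,"rx":0,"ry":0,"rz":0,"jaw":0.26},{"x":0,"y":-9,"z":-3,"rx":0,"ry":0,"rz":0,"jaw":0.22},{"x":0,"y":-8,"z":-3,"rx":0,"ry":0,"rz":0,"jaw":0.22}]'
python3 look.py l2
```

```text
time_s: 18.05
eef_pos: [0.7073, 0.0818, 0.1195]
eef_rot: [-0.0, 0.751, 0.661, -0.0]
contact_force: [-0.6, 0.2, -0.7]
grip_width: 0.0187
t 18.05 ws [ 16.3  17.  119.5] tau -0.0 side 0.0 yaw -0.002 F(xs,ys,z) [-0.7  0.1 -0.7] w 0.0187
q [ 0.328  0.66  -0.766  1.4    0.462  1.265 -0.598]
```

View pics/l2.png

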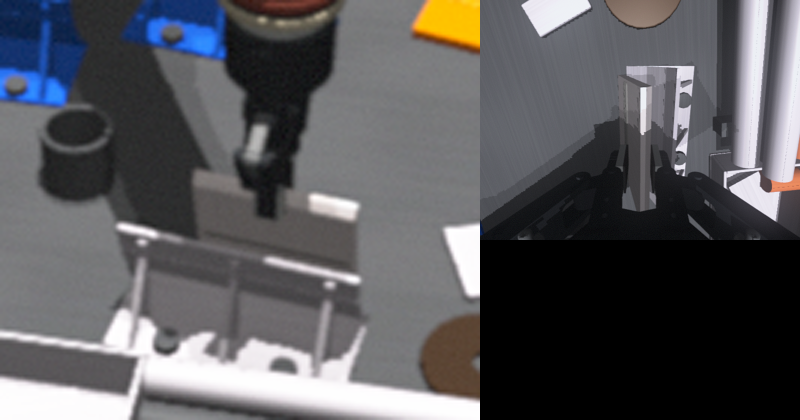

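The plate is at about 77°, loosely cradled. I bring it on to vertical.

```bash
python3 -m handwheel '[{"x":0,"y":-4,"z":0,"rx":0,"ry":0,"rz":0,"jaw":0.22},{"x":0,"y":-8,"z":-1,"rx":0,"ry":0,"rz":0,"jaw":0.22},{"x":0,"y":-12,"z":-1,"rx":0,"ry":0,"rz":0,"jaw":0.21},{"x":0,"y":-16,"z":-1,"rx":0,"ry":0,"rz":0,"jaw":0.2},{"x":0,"y":-19,"z":-1,"rx":0,"ry":0,"rz":0,"jaw":0.2},{"x":0,"y":-22,"z":-1,"rx":0,"ry":0,"rz":0,"jaw":0.2},{"x":0,"y":-25,"z":-1,"rx":0,"ry":0,"rz":0,"jaw":0.2},{"x":0,"y":-27,"z":-1,"rx":0,"ry":0,"rz":0,"jaw":0.2},{"x":0,"y":-27,"z":-1,"rx":0,"ry":0,"rz":0,"jaw":0.2}]'
python3 look.py l3
```

```text
time_s: 19.05
eef_pos: [0.68, 0.0854, 0.1208]
eef_rot: [0.0, 0.751, 0.661, 0.0]
contact_force: [-0.1, -0.5, -0.2]
grip_width: 0.017
t 19.05 ws [-11.2  17.2 120.8] tau 0.0 side -0.0 yaw -0.002 F(xs,ys,z) [-0.  -0.6 -0.2] w 0.017
q [ 0.354  0.612 -0.784  1.475  0.444  1.237 -0.612]
```

View pics/l3.png

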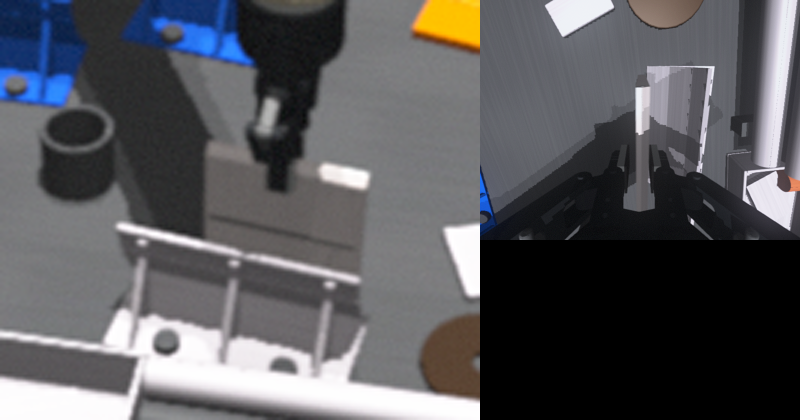

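Plate upright: in the scene view it stands clear of the stop, and the narrow bead on its far face shows. I work out the pose sequence for tipping over: pivot now at (−12, 0), edge resting on the front finger.

```bash
cat > plan.py <<'E'
from h import *
import sys
# pl(list of (phi_deg,tau,w,k)) -> rows y,z,rx in tool frame of current pose
def pl(L,xs0=-12,ys=None):
    o=manip.observe();M=q(o['eef_rot']).as_matrix();p0=o['eef_pos']*1000
    ys=ws(o['eef_pos'])[1] if ys is None else ys
    for ph,tau,w,k in L:
        f=np.radians(ph);C=np.array([xs0+130*np.cos(f),130*np.sin(f)])
        t=np.array([np.sin(tau),-np.cos(tau)]);y=np.array([np.cos(tau),np.sin(tau)])
        P=C+w/2*y+k*t
        d=M.T@(sw(P[0],ys,P[1])-p0);r=R.from_matrix(M.T@target(tau)).as_rotvec()
        print(ph,tau,'TCP',P.round(1),'d',d.round(1),'r',r.round(3))
E
python3 -c "
from plan import *
pl([(90,0,14,7),(92,.02,14,7),(94,.04,14,7),(96,.06,14,7),(98,.08,14,7),(100,.1,14,7),(102,.12,14,7),(104,.14,14,7)])"
```

```text
90 0 TCP [ -5. 123.] d [ 0.   5.9 -2.2] r [ 0.    -0.    -0.002]
92 0.02 TCP [ -9.4 123.1] d [ 0.   1.5 -2.3] r [-0.02  -0.    -0.002]
94 0.04 TCP [-13.8 123. ] d [-0.  -2.9 -2.2] r [-0.04  -0.    -0.002]
96 0.06 TCP [-18.2 122.7] d [-0.  -7.3 -2. ] r [-0.06   0.    -0.002]
98 0.08 TCP [-22.6 122.3] d [ -0.  -11.7  -1.6] r [-0.08   0.    -0.002]
100 0.1 TCP [-26.9 121.8] d [ -0. -16.  -1.] r [-0.1    0.    -0.002]
102 0.12 TCP [-31.2 121. ] d [ -0.  -20.3  -0.3] r [-0.12   0.    -0.002]
104 0.14 TCP [-35.5 120.2] d [ -0.1 -24.6   0.6] r [-0.14   0.    -0.002]
```

```bash
python3 -m handwheel '[{"x":0,"y":2,"z":-2,"rx":-0.02,"ry":0,"rz":0,"jaw":0.17},{"x":0,"y":0,"z":-2,"rx":-0.03,"ry":0,"rz":0,"jaw":0.17},{"x":0,"y":-3,"z":-2,"rx":-0.04,"ry":0,"rz":0,"jaw":0.17},{"x":0,"y":-5,"z":-2,"rx":-0.05,"ry":0,"rz":0,"jaw":0.17},{"x":0,"y":-7,"z":-2,"rx":-0.06,"ry":0,"rz":0,"jaw":0.17},{"x":0,"y":-9,"z":-2,"rx":-0.07,"ry":0,"rz":0,"jaw":0.17},{"x":0,"y":-11,"z":-1.5,"rx":-0.08,"ry":0,"rz":0,"jaw":0.17},{"x":0,"y":-14,"z":-1,"rx":-0.09,"ry":0,"rz":0,"jaw":0.17},{"x":0,"y":-16,"z":-1,"rx":-0.1,"ry":0,"rz":0,"jaw":0.17},{"x":0,"y":-16,"z":-1,"rx":-0.1,"ry":0,"rz":0,"jaw":0.17}]'
python3 look.py l4
```

```text
time_s: 20.15
eef_pos: [0.6638, 0.0876, 0.1217]
eef_rot: [0.038, 0.749, 0.66, 0.033]
contact_force: [0.7, 0.5, 0.2]
grip_width: 0.0144
t 20.15 ws [-27.5  17.3 121.7] tau 0.1 side -0.0 yaw -0.002 F(xs,ys,z) [0.7 0.6 0.2] w 0.0144
q [ 0.388  0.518 -0.801  1.611  0.461  1.101 -0.653]
```

View pics/l4.png

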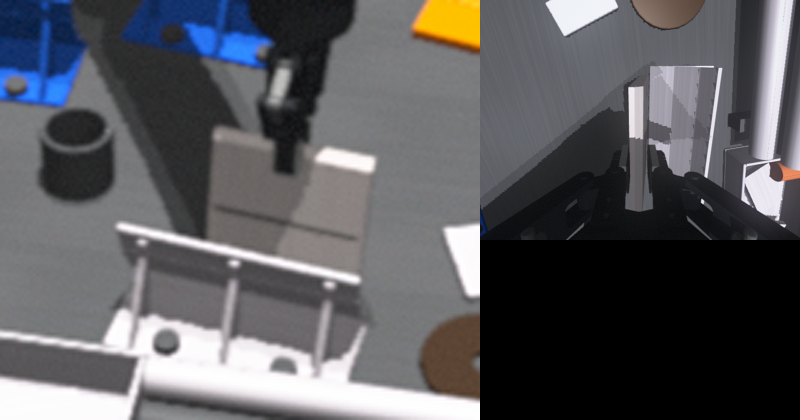

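The plate has tipped past vertical (about 98°) and rests in the cradle; forces are under 1 N. I check how far the tool can tilt at the end of the path.

```bash
cat > kin2.py <<'E'
from kin import *
D2=D+[([.388,.518,-.801,1.611,.461,1.101,-.653],(.6638,.0876,.1217)),([.354,.612,-.784,1.475,.444,1.237,-.612],(.68,.0854,.1208)),([.294,.73,-.742,1.305,.489,1.289,-.579],(.7427,.0774,.1089))]
s=(-1,1,-1,1,-1,1,1)
def f2(q,p):
    # joints offsets p[5:8] lateral along x, p[8:10] base xy, p[10:] q offsets 2..6
    qq=np.array(q)+np.r_[0,p[10:15],0]
    t,M=fk(qq,np.r_[p[:8]],s); return t+np.r_[p[8:10],0],M
z5=np.array
def fit2():
    def res(p):
        out=[]
        for i,(q_,x) in enumerate(D2):
            t,M=f2(q_,p);out+=list((t-x)*1000)
            zt=np.array([0,0,-1.]) if i!=7 else np.array([np.sin(.1)*np.cos(.125),-np.sin(.1)*np.sin(.125),-np.cos(.1)])
            out+=list((M[:,2]-zt)*300)
        return np.r_[out,p[5:10]*20,p[10:]*50]
    return least_squares(res,np.r_[.36,.48,.52,.43,0,np.zeros(10)])
E
python3 -c "
from kin2 import *
r=fit2();print(r.x.round(4),np.abs(r.fun[:60]).max(),r.cost)
np.save('kp.npy',r.x)
lo=np.array([-2.58,-.38,-1.3,.25,-1.5,.08,-2.65]);hi=np.array([2.58,2.09,1.39,2.4,4.64,2.09,2.65])
from plan import *
q0=np.array([.388,.518,-.801,1.611,.461,1.101,-.653])
M0=f2(q0,r.x)[1];off=M0.T@target(.1)
for ph,tau in((110,.2),(120,.3),(130,.35),(140,.4),(150,.4),(160,.4),(170,.4),(175,.4),(178,.4),(178,.5),(178,.6),(178,.3)):
    f=np.radians(ph);C=np.array([-12+130*np.cos(f),130*np.sin(f)]);t=np.array([np.sin(tau),-np.cos(tau)]);y=np.array([np.cos(tau),np.sin(tau)])
    P=C+7*y+7*t;X=sw(P[0],17,P[1])/1000;Rt=target(tau)
    best=None
    for dl in (0,.3,-.3,.6):
        g=least_squares(lambda q_:np.r_[(f2(q_,r.x)[0]-X)*100,((f2(q_,r.x)[1]@off-Rt)*10).ravel(),(q_-q0)*.02],np.clip(q0+[0,0,dl,0,-dl,0,0],lo+.01,hi-.01),bounds=(lo,hi))
        if best is None or g.cost<best.cost:best=g
    t_,M_=f2(best.x,r.x);print(ph,tau,'err mm',((t_-X)*1000).round(1),'tau',np.arcsin((M_@off)[:,2]@EX).round(3),best.x.round(2))
"
```

```text
[ 0.2265  0.4959  0.4941  0.3483  0.0298 -0.0026  0.0053 -0.0207 -0.0033
 -0.0127 -0.0126  0.0321  0.0472 -0.0095 -0.0452] 5.621206704383375 110.36361029205638
110 0.2 err mm [0. 0. 0.] tau 0.2 [ 0.41  0.42 -0.81  1.75  0.48  0.95 -0.6 ]
120 0.3 err mm [0. 0. 0.] tau 0.3 [ 0.41  0.33 -0.8   1.89  0.52  0.8  -0.54]
130 0.35 err mm [0. 0. 0.] tau 0.35 [ 0.4   0.29 -0.78  1.98  0.56  0.7  -0.47]
140 0.4 err mm [ 0. -0.  0.] tau 0.4 [ 0.37  0.25 -0.75  2.06  0.63  0.61 -0.38]
150 0.4 err mm [ 0. -0.  0.] tau 0.4 [ 0.35  0.26 -0.73  2.1   0.68  0.57 -0.32]
160 0.4 err mm [ 0. -0.  0.] tau 0.4 [ 0.31  0.28 -0.7   2.13  0.75  0.54 -0.25]
170 0.4 err mm [ 0. -0.  0.] tau 0.4 [ 0.26  0.3  -0.65  2.15  0.83  0.5  -0.16]
175 0.4 err mm [ 0. -0.  0.] tau 0.4 [ 0.24  0.32 -0.62  2.16  0.87  0.48 -0.12]
178 0.4 err mm [ 0. -0.  0.] tau 0.4 [ 0.22  0.33 -0.61  2.16  0.9   0.47 -0.09]
178 0.5 err mm [ 0. -0.  0.] tau 0.5 [ 0.21  0.32 -0.61  2.22  1.23  0.43  0.25]
178 0.6 err mm [0. 0. 0.] tau 0.6 [ 0.44  0.4  -0.89  2.27  1.65  0.56  0.63]
178 0.3 err mm [ 0. -0.  0.] tau 0.3 [ 0.29  0.38 -0.67  2.1   0.72  0.57 -0.29]
```

Tilts up to about 0.5 rad are feasible. I compute the lowering path, tilting the tool and widening the jaws as the plate goes down.

```bash
python3 -c "
from plan import *
pl([(100,.1,14.4,7),(102,.12,14.4,7),(104,.14,14.4,7),(106,.16,14.4,7),(108,.18,15,7),(110,.2,16,7),(112,.22,16,7),(114,.24,17,7),(116,.26,17,7),(118,.28,18,7),(120,.3,18,7)])"
```

```text
100 0.1 TCP [-26.7 121.8] d [0.  0.3 0.1] r [ 0.     0.    -0.002]
102 0.12 TCP [-31.  121.1] d [-0.  -4.1  0.4] r [-0.02   0.    -0.002]
104 0.14 TCP [-35.3 120.2] d [-0.  -8.5  0.8] r [-0.04   0.    -0.002]
106 0.16 TCP [-39.6 119.2] d [ -0.  -12.8   1.4] r [-0.06   0.    -0.002]
108 0.18 TCP [-43.5 118.1] d [ -0.  -16.8   2.1] r [-0.08   0.    -0.002]
110 0.2 TCP [-47.2 116.9] d [ -0.  -20.6   2.9] r [-0.1    0.    -0.002]
112 0.22 TCP [-51.4 115.4] d [ -0.  -24.9   3.9] r [-0.12   0.    -0.002]
114 0.24 TCP [-55. 114.] d [ -0.1 -28.6   5. ] r [-0.14   0.    -0.002]
116 0.26 TCP [-59.  112.3] d [ -0.1 -32.8   6.3] r [-0.16   0.    -0.002]
118 0.28 TCP [-62.4 110.5] d [ -0.1 -36.4   7.7] r [-0.18   0.    -0.002]
120 0.3 TCP [-66.3 108.6] d [ -0.1 -40.5   9.3] r [-0.2    0.    -0.002]
```

```bash
python3 -m handwheel '[{"x":0,"y":-4,"z":0.5,"rx":-0.02,"ry":0,"rz":0,"jaw":0.17},{"x":0,"y":-8.5,"z":1,"rx":-0.04,"ry":0,"rz":0,"jaw":0.17},{"x":0,"y":-13,"z":1.5,"rx":-0.06,"ry":0,"rz":0,"jaw":0.17},{"x":0,"y":-17,"z":2,"rx":-0.08,"ry":0,"rz":0,"jaw":0.18},{"x":0,"y":-20.5,"z":3,"rx":-0.1,"ry":0,"rz":0,"jaw":0.19},{"x":0,"y":-25,"z":4,"rx":-0.12,"ry":0,"rz":0,"jaw":0.19},{"x":0,"y":-28.5,"z":5,"rx":-0.14,"ry":0,"rz":0,"jaw":0.2},{"x":0,"y":-33,"z":6.5,"rx":-0.16,"ry":0,"rz":0,"jaw":0.2},{"x":0,"y":-36.5,"z":8,"rx":-0.18,"ry":0,"rz":0,"jaw":0.21},{"x":0,"y":-40.5,"z":9.5,"rx":-0.2,"ry":0,"rz":0,"jaw":0.21}]'
python3 look.py l5; python3 -c "
from plan import *
pl([(120,.3,18,7),(122,.31,18.5,7),(124,.32,19,7),(126,.33,19.5,7),(128,.34,20,7),(130,.35,20.5,7),(132,.36,21,7),(134,.37,21.5,7),(136,.38,22,7),(138,.39,22.5,7),(140,.4,23,7)])"
```

```text
time_s: 21.25
eef_pos: [0.625, 0.0924, 0.1082]
eef_rot: [0.113, 0.742, 0.653, 0.099]
contact_force: [-1.0, 0.5, 0.2]
grip_width: 0.018
t 21.25 ws [-66.7  17.3 108.2] tau 0.302 side -0.001 yaw -0.002 F(xs,ys,z) [-1.1  0.4  0.2] w 0.018
q [ 0.42   0.336 -0.812  1.89   0.53   0.804 -0.789]
120 0.3 TCP [-66.3 108.6] d [ 0.   1.4 -0.4] r [ 0.     0.001 -0.001]
122 0.31 TCP [-69.9 106.4] d [-0.  -2.7  0.6] r [-0.01   0.001 -0.001]
124 0.32 TCP [-73.5 104.1] d [-0.  -6.7  1.7] r [-0.02   0.001 -0.001]
126 0.33 TCP [-76.9 101.7] d [ -0.  -10.7   3. ] r [-0.03   0.001 -0.001]
128 0.34 TCP [-80.3  99.2] d [ -0.  -14.7   4.4] r [-0.04   0.001 -0.001]
130 0.35 TCP [-83.5  96.5] d [ -0.  -18.6   6. ] r [-0.05   0.001 -0.001]
132 0.36 TCP [-86.7  93.8] d [ -0.  -22.4   7.7] r [-0.06   0.001 -0.001]
134 0.37 TCP [-89.8  90.9] d [ -0.  -26.2   9.5] r [-0.07   0.001 -0.001]
136 0.38 TCP [-92.7  87.9] d [ -0.  -29.9  11.5] r [-0.08   0.001 -0.001]
138 0.39 TCP [-95.5  84.8] d [ -0.  -33.5  13.6] r [-0.09   0.001 -0.001]
140 0.4 TCP [-98.3  81.6] d [ -0.  -37.1  15.9] r [-0.1    0.001 -0.001]
```

View pics/l5.png

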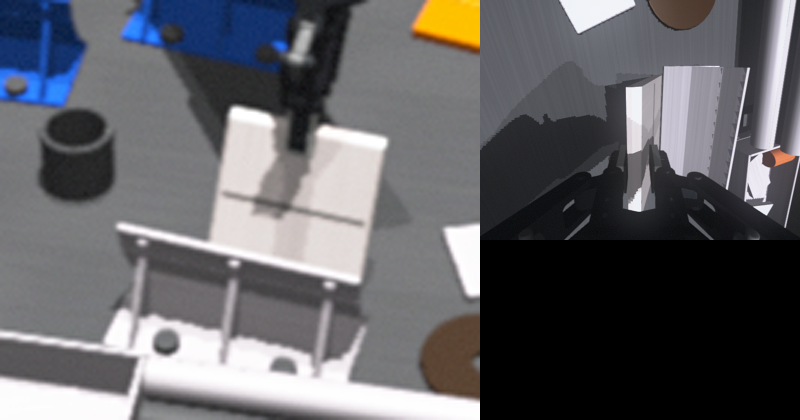

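Lowering goes well: the far face with its single narrow bead is up, the edge resting on the finger with about 1 N. I continue.

```bash
python3 -m handwheel '[{"x":0,"y":-2.5,"z":0.5,"rx":-0.01,"ry":0,"rz":0,"jaw":0.22},{"x":0,"y":-6.5,"z":1.5,"rx":-0.02,"ry":0,"rz":0,"jaw":0.22},{"x":0,"y":-10.5,"z":3,"rx":-0.03,"ry":0,"rz":0,"jaw":0.23},{"x":0,"y":-14.5,"z":4.5,"rx":-0.04,"ry":0,"rz":0,"jaw":0.24},{"x":0,"y":-18.5,"z":6,"rx":-0.05,"ry":0,"rz":0,"jaw":0.24},{"x":0,"y":-22.5,"z":7.5,"rx":-0.06,"ry":0,"rz":0,"jaw":0.25},{"x":0,"y":-26,"z":9.5,"rx":-0.07,"ry":0,"rz":0,"jaw":0.25},{"x":0,"y":-30,"z":11.5,"rx":-0.08,"ry":0,"rz":0,"jaw":0.26},{"x":0,"y":-33.5,"z":13.5,"rx":-0.09,"ry":0,"rz":0,"jaw":0.26},{"x":0,"y":-37,"z":16,"rx":-0.1,"ry":0,"rz":0,"jaw":0.27}]'
python3 look.py l6; python3 -c "
from plan import *
pl([(140,.4,23,7),(142,.405,23.5,6.5),(144,.41,24,6),(146,.415,24.5,5.5),(148,.42,25,5),(150,.425,25.5,4.5),(152,.43,26,4),(154,.435,26.5,3),(156,.44,27,2),(158,.445,27.5,1),(160,.45,28,0)])"
```

```text
time_s: 22.35
eef_pos: [0.5947, 0.0963, 0.0818]
eef_rot: [0.149, 0.736, 0.648, 0.132]
contact_force: [-2.6, -0.3, 1.0]
grip_width: 0.023
t 22.35 ws [-97.3  17.3  81.8] tau 0.401 side -0.001 yaw -0.002 F(xs,ys,z) [-2.5 -0.6  1. ] w 0.023
q [ 0.379  0.259 -0.781  2.057  0.646  0.629 -0.958]
140 0.4 TCP [-98.3  81.6] d [-0.  -0.2 -0.5] r [-0.001  0.001 -0.001]
142 0.405 TCP [-101.1   78.7] d [-0.  -3.9  1.1] r [-0.006  0.001 -0.001]
144 0.41 TCP [-103.8   75.7] d [-0.  -7.6  2.8] r [-0.011  0.001 -0.001]
146 0.415 TCP [-106.3   72.6] d [ -0.  -11.1   4.7] r [-0.016  0.001 -0.001]
148 0.42 TCP [-108.8   69.4] d [ -0.  -14.6   6.6] r [-0.021  0.001 -0.001]
150 0.425 TCP [-111.1   66.2] d [ -0.  -18.    8.7] r [-0.026  0.001 -0.001]
152 0.43 TCP [-113.3   62.8] d [ -0.  -21.3  11. ] r [-0.031  0.001 -0.001]
154 0.435 TCP [-115.6   59.9] d [ -0.  -24.6  12.8] r [-0.036  0.001 -0.001]
156 0.44 TCP [-117.7   56.8] d [ -0.  -27.7  14.8] r [-0.041  0.001 -0.001]
158 0.445 TCP [-119.7   53.7] d [ -0.  -30.8  16.9] r [-0.046  0.001 -0.001]
160 0.45 TCP [-121.6   50.6] d [ -0.  -33.7  19.1] r [-0.051  0.001 -0.001]
```

View pics/l6.png

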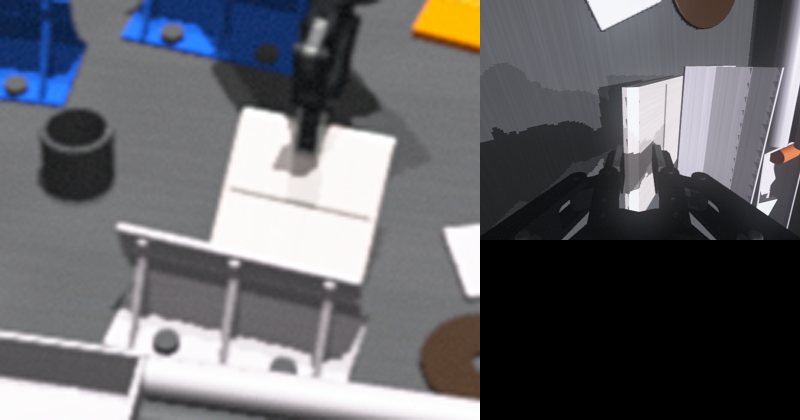

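```bash
python3 -m handwheel '[{"x":0,"y":-3.5,"z":1,"rx":-0.005,"ry":0,"rz":0,"jaw":0.28},{"x":0,"y":-7.5,"z":2.5,"rx":-0.01,"ry":0,"rz":0,"jaw":0.28},{"x":0,"y":-11,"z":4.5,"rx":-0.015,"ry":0,"rz":0,"jaw":0.29},{"x":0,"y":-14.5,"z":6.5,"rx":-0.02,"ry":0,"rz":0,"jaw":0.3},{"x":0,"y":-18,"z":8.5,"rx":-0.025,"ry":0,"rz":0,"jaw":0.3}]'
python3 - <<'E'
from h import *
where()
c=manip.calibration('scene');p,d=manip.capture('scene');W=cloud(d,c);P=W.reshape(-1,3)*1000;xy=P-T0
S=np.c_[xy@EX,xy@EY,P[:,2]];col=p.reshape(-1,3).astype(int)
m=(S[:,0]>-150)&(S[:,0]<-25)&(S[:,1]>-60)&(S[:,1]<95)&(S[:,2]>8)&(S[:,2]<100)&(col.min(1)>90);k=S[m]
for it in range(5):
  A=np.c_[k[:,0],k[:,1],np.ones(len(k))];co=np.linalg.lstsq(A,k[:,2],rcond=None)[0];r=k[:,2]-A@co;k=k[abs(r)<5]
al=np.arctan(-co[0]);print(len(k),'alpha',np.degrees(al),'ygrad',co[1])
print(np.percentile(k,[0.5,99.5],axis=0).round(1))
# upper face plane z=c0 x + c: foot pivot: at lower face; plane offset
zz=co[2]+17*co[1]; # z at x=0
x0=-(zz-10/np.cos(al))/co[0]; print('lower face meets z=0 at xs',x0)
cv2.imwrite('pics/l7.png',cv2.resize(p[210:350,270:430,::-1],(480,420),interpolation=2))
E
```

```text
time_s: 22.95
eef_pos: [0.5815, 0.0979, 0.0668]
eef_rot: [0.158, 0.734, 0.646, 0.139]
contact_force: [0.3, -0.3, -1.4]
grip_width: 0.0255
t 22.95 ws [-110.5   17.3   66.8] tau 0.425 side -0.001 yaw -0.002 F(xs,ys,z) [ 0.4 -0.3 -1.4] w 0.0255
q [ 0.347  0.246 -0.759  2.115  0.715  0.574 -1.049]
1865 alpha 30.08480798064409 ygrad 0.00042034524554923625
[[-119.4  -41.3   18.3]
 [ -25.5   78.3   74.9]]
lower face meets z=0 at xs -9.685193916638351
```

View pics/l7.png

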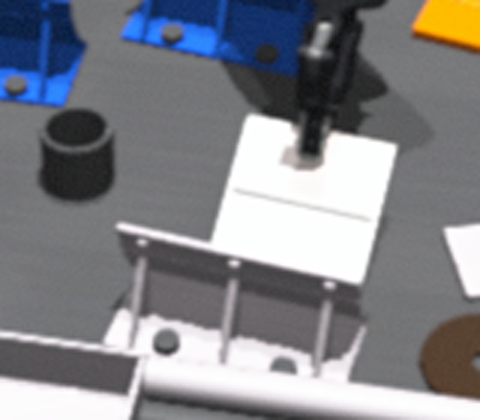

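It measures 30° from flat, as commanded, with the foot still at about −10 mm. I carry on, sliding the finger out along the edge.

```bash
python3 -c "
from plan import *
pl([(150,.425,25.5,4.5),(152,.43,26,4),(154,.43,26.5,3),(156,.43,27,2),(158,.43,27.5,1),(160,.43,28,0),(161.5,.43,28,-1),(163,.43,28,-2),(164.5,.43,28,-3),(166,.43,28,-4)])"
```

```text
150 0.425 TCP [-111.1   66.2] d [0.  0.1 0. ] r [-0.     0.001 -0.002]
152 0.43 TCP [-113.3   62.8] d [-0.  -3.2  2.2] r [-0.005  0.001 -0.002]
154 0.43 TCP [-115.5   59.8] d [-0.  -6.5  4. ] r [-0.005  0.001 -0.002]
156 0.43 TCP [-117.7   56.7] d [-0.  -9.7  6. ] r [-0.005  0.001 -0.002]
158 0.43 TCP [-119.6   53.5] d [ -0.  -12.8   8.1] r [-0.005  0.001 -0.002]
160 0.43 TCP [-121.4   50.3] d [ -0.  -15.8  10.2] r [-0.005  0.001 -0.002]
161.5 0.43 TCP [-123.   48.] d [ -0.  -18.1  11.7] r [-0.005  0.001 -0.002]
163 0.43 TCP [-124.4   45.7] d [ -0.  -20.4  13.2] r [-0.005  0.001 -0.002]
164.5 0.43 TCP [-125.8   43.3] d [ -0.  -22.6  14.8] r [-0.005  0.001 -0.002]
166 0.43 TCP [-127.1   40.9] d [ -0.  -24.8  16.5] r [-0.005  0.001 -0.002]
```

```bash
python3 -m handwheel '[{"x":0,"y":-3,"z":2,"rx":0,"ry":0,"rz":0,"jaw":0.31},{"x":0,"y":-6.5,"z":4,"rx":0,"ry":0,"rz":0,"jaw":0.31},{"x":0,"y":-9.5,"z":6,"rx":0,"ry":0,"rz":0,"jaw":0.32},{"x":0,"y":-13,"z":8,"rx":0,"ry":0,"rz":0,"jaw":0.32},{"x":0,"y":-16,"z":10,"rx":0,"ry":0,"rz":0,"jaw":0.33},{"x":0,"y":-18,"z":11.5,"rx":0,"ry":0,"rz":0,"jaw":0.33},{"x":0,"y":-20.5,"z":13,"rx":0,"ry":0,"rz":0,"jaw":0.33},{"x":0,"y":-20.5,"z":13,"rx":0,"ry":0,"rz":0,"jaw":0.33}]'
cat > meas.py <<'E'
import sys
from h import *
where()
c=manip.calibration('scene');p,d=manip.capture('scene');W=cloud(d,c);P=W.reshape(-1,3)*1000;xy=P-T0
S=np.c_[xy@EX,xy@EY,P[:,2]];col=p.reshape(-1,3).astype(int)
m=(S[:,0]>-160)&(S[:,0]<-25)&(S[:,1]>-60)&(S[:,1]<95)&(S[:,2]>4)&(S[:,2]<100)&(col.min(1)>90);k=S[m]
for it in range(5):
  A=np.c_[k[:,0],k[:,1],np.ones(len(k))];co=np.linalg.lstsq(A,k[:,2],rcond=None)[0];r=k[:,2]-A@co;k=k[abs(r)<5]
al=np.arctan(-co[0]);print(len(k),'alpha',np.degrees(al).round(2),'ygrad',co[1].round(4),'foot xs',(-(co[2]+17*co[1]-10/np.cos(al))/co[0]).round(1))
print(np.percentile(k,[0.5,99.5],axis=0).round(1).tolist())
a=cv2.resize(p[210:350,270:430,::-1],(480,420),interpolation=2)
p,d=manip.capture('wrist');b=cv2.resize(p[:,:,::-1],(320,240));b=cv2.copyMakeBorder(b,0,180,0,0,0)
cv2.imwrite(f'pics/{sys.argv[1]}.png',np.hstack([a,b]))
E
python3 meas.py l8
```

```text
time_s: 23.8
eef_pos: [0.5682, 0.0997, 0.0465]
eef_rot: [0.158, 0.734, 0.646, 0.139]
contact_force: [-0.4, 0.0, -1.0]
grip_width: 0.0279
t 23.8 ws [-124.    17.4   46.5] tau 0.424 side -0.001 yaw -0.002 F(xs,ys,z) [-0.4 -0.  -1. ] w 0.0279
q [ 0.314  0.256 -0.736  2.155  0.778  0.541 -1.129]
1722 alpha 16.38 ygrad -0.0074 foot xs -3.4
[[-134.2, -41.0, 15.5], [-26.1, 78.4, 48.8]]
```

View pics/l8.png

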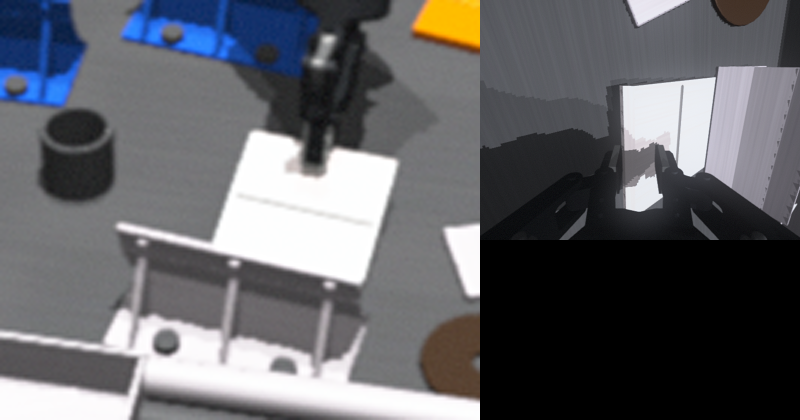

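Measured 16–17° from flat, with the edge supported near the tip of the lower finger. The upper finger would foul the plate at small angles, so I widen the jaws slowly while keeping the supporting finger in place.

```bash
python3 -m handwheel '[{"x":0,"y":2,"z":0.5,"rx":0,"ry":0,"rz":0,"jaw":0.38},{"x":0,"y":4,"z":1,"rx":0,"ry":0,"rz":0,"jaw":0.43},{"x":0,"y":6,"z":1.7,"rx":0,"ry":0,"rz":0,"jaw":0.48},{"x":0,"y":8.2,"z":2.4,"rx":0,"ry":0,"rz":0,"jaw":0.53},{"x":0,"y":10.3,"z":3,"rx":0,"ry":0,"rz":0,"jaw":0.58},{"x":0,"y":12.5,"z":3.8,"rx":0,"ry":0,"rz":0,"jaw":0.63},{"x":0,"y":14.6,"z":4.5,"rx":0,"ry":0,"rz":0,"jaw":0.68},{"x":0,"y":16.7,"z":5.2,"rx":0,"ry":0,"rz":0,"jaw":0.73},{"x":0,"y":18.8,"z":6,"rx":0,"ry":0,"rz":0,"jaw":0.78},{"x":0,"y":20,"z":6.5,"rx":0,"ry":0,"rz":0,"jaw":0.8}]'
python3 meas.py l9
```

```text
time_s: 24.9
eef_pos: [0.5897, 0.097, 0.0493]
eef_rot: [0.158, 0.734, 0.646, 0.139]
contact_force: [0.2, 0.5, 0.4]
grip_width: 0.0682
t 24.9 ws [-102.3   17.4   49.3] tau 0.425 side -0.001 yaw -0.002 F(xs,ys,z) [0.1 0.5 0.4] w 0.0682
q [ 0.316  0.29  -0.727  2.11   0.784  0.557 -1.105]
1399 alpha -0.25 ygrad -0.0016 foot xs -525.3
[[-132.7, -41.4, 7.4], [-30.6, 78.4, 16.5]]
```

View pics/l9.png

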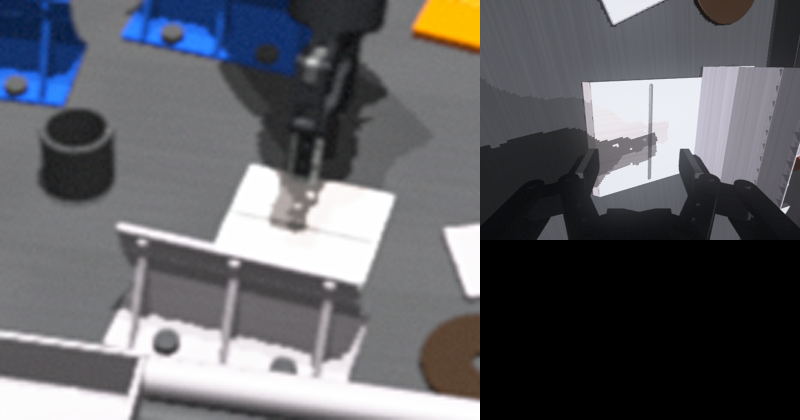

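The plate now measures flat (−0.25°): while the jaws opened, the edge slid off the finger and the last 17° was not held. I retract clear and check.

```bash
python3 -m handwheel '[{"x":0,"y":0,"z":-10,"rx":0,"ry":0,"rz":0,"jaw":0.8},{"x":0,"y":0,"z":-30,"rx":0,"ry":0,"rz":0,"jaw":0.8},{"x":0,"y":0,"z":-60,"rx":0,"ry":0,"rz":0,"jaw":0.8},{"x":0,"y":0,"z":-95,"rx":0,"ry":0,"rz":0,"jaw":0.8},{"x":0,"y":-30,"z":-130,"rx":0,"ry":0,"rz":0,"jaw":0.8},{"x":20,"y":-60,"z":-160,"rx":0,"ry":0,"rz":0,"jaw":0.8},{"x":-20,"y":-60,"z":-180,"rx":0,"ry":0,"rz":0,"jaw":0.8},{"x":-60,"y":-60,"z":-190,"rx":0,"ry":0,"rz":0,"jaw":0.8},{"x":-100,"y":-60,"z":-190,"rx":0,"ry":0,"rz":0,"jaw":0.8},{"x":-140,"y":-60,"z":-190,"rx":0,"ry":0,"rz":0,"jaw":0.8}]'
python3 - <<'E'
from h import *
where()
p,d=manip.capture('scene');cv2.imwrite('pics/f1.png',p[:,:,::-1])
p,d=manip.capture('top');cv2.imwrite('pics/f2.png',p[:,:,::-1]);c=manip.calibration('top');W=cloud(d,c)
np.savez('f2.npz',p=p,d=d)
z0=np.load('top0.npz');W0=cloud(z0['d'],c)
P=W.reshape(-1,3)*1000;xy=P-T0;S=np.c_[xy@EX,xy@EY,P[:,2]];col=p.reshape(-1,3).astype(int)
m=(S[:,0]>-170)&(S[:,0]<-4)&(abs(S[:,1]-18)<85)&(S[:,2]>4)&(S[:,2]<30)&(col.min(1)>110);k=S[m]
print(len(k),cv2.minAreaRect(k[:,:2].astype(np.float32)),k[:,2].mean(),k[:,2].std())
A=np.c_[k[:,0],k[:,1],np.ones(len(k))];print(np.linalg.lstsq(A,k[:,2],rcond=None)[0])
E
```

```text
time_s: 26.0
eef_pos: [0.4393, -0.0264, 0.1984]
eef_rot: [0.159, 0.733, 0.646, 0.14]
contact_force: [1.7, -1.1, 0.7]
grip_width: 0.0683
t 26.0 ws [-236.1 -123.8  198.4] tau 0.427 side -0.001 yaw -0.001 F(xs,ys,z) [ 1.8 -0.9  0.7] w 0.0683
q [ 0.346 -0.371 -0.369  2.3   -0.096  0.768 -0.1  ]
2737 ((-70.39541625976562, 19.865055084228516), (132.2820281982422, 123.74864959716797), 0.03154082968831062) 9.932172957374805 2.5750754056253893
[4.21786573e-03 1.61641154e-03 1.01965229e+01]
```

View pics/f1.png

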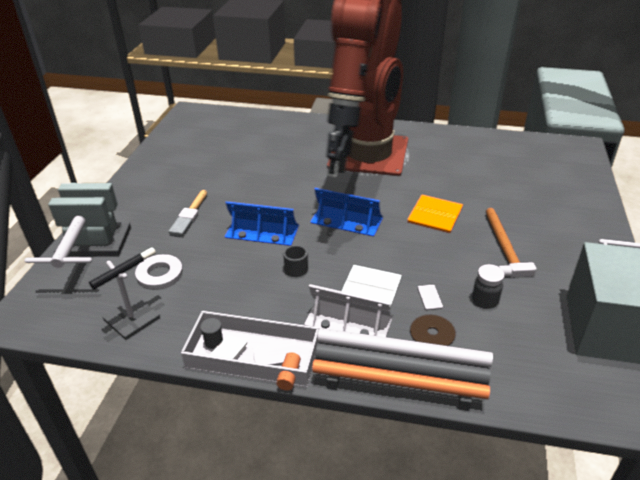

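View pics/f2.png

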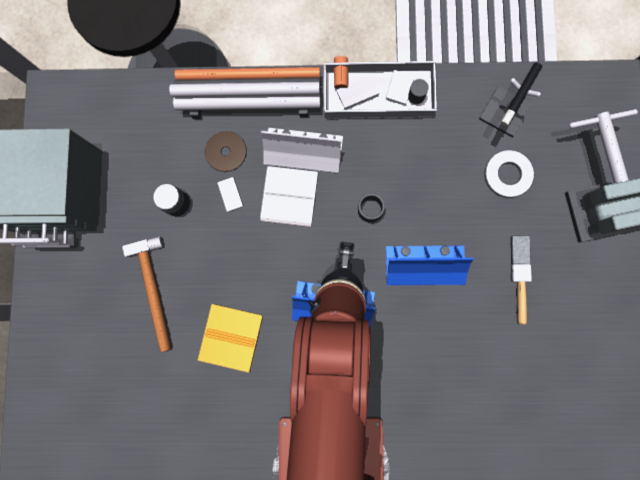

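The plate lies flat and square with its single bead up, from −136 to −4 mm before the toe, and the other objects look unmoved. I ease joint 2 away from its range limit and confirm nothing is touched.

```bash
python3 -m handwheel '[{"x":0,"y":10,"z":0,"rx":0,"ry":0,"rz":0,"jaw":0.8},{"x":0,"y":25,"z":0,"rx":0,"ry":0,"rz":0,"jaw":0.8},{"x":0,"y":30,"z":0,"rx":0,"ry":0,"rz":0,"jaw":0.8},{"x":0,"y":30,"z":0,"rx":0,"ry":0,"rz":0,"jaw":0.8},{"x":0,"y":30,"z":0,"rx":0,"ry":0,"rz":0,"jaw":0.8}]'
python3 - <<'E'
from h import *
where()
c=manip.calibration('top');p,d=manip.capture('top');p0=np.load('top0.npz')['p']
df=np.abs(p.astype(int)-p0).max(-1)>40
for n,(u,v,r) in dict(stub=(371,207,18),disc=(225,151,24),coupon=(230,194,20),stop=(302,150,45),flange=(509,173,28),hammer=(148,290,60),brush=(521,280,45),jar=(169,199,22),orange=(230,337,38)).items():
    print(n,df[v-r:v+r,max(u-r,0):u+r].sum())
E
```

```text
time_s: 26.6
eef_pos: [0.4665, -0.0279, 0.2095]
eef_rot: [0.158, 0.733, 0.646, 0.139]
contact_force: [-0.3, -0.8, -0.2]
grip_width: 0.0684
t 26.6 ws [-208.9 -121.9  209.5] tau 0.424 side -0.001 yaw -0.001 F(xs,ys,z) [-0.2 -0.8 -0.2] w 0.0684
q [ 0.361 -0.309 -0.382  2.234 -0.071  0.776 -0.115]
stub 0
disc 0
coupon 0
stop 702
flange 0
hammer 0
brush 0
jar 0
orange 0
```

```bash
python3 -c "
from workcell import manip
print(manip.finish_job())"
```

```text
the job is handed in; nothing more can be done
None
```

The plate is turned over and lies flat in front of the stop, but the last part of the lowering was not under control. When I opened the jaws at about 17° from flat, the edge slid off the supporting finger. It was about 38 mm up at that point, and I could not measure how fast it came down. This does not meet "do not let the plate drop", so it may be judged a failure.

**What I did:**
- **Pushing up:** I squared the plate with the open fingers and pushed it up the stop with 11 N or less along the push. The force rose to 12 N when the foot came home. The plate then leaned by itself at 59.7°, square to the stop within 0.002 rad, with its foot about 2.7 mm in front of the toe line.
- **Tipping back:** I straddled the top edge, drew it back past vertical, and lowered it on the robot-side finger. The forces I read along the way were about 3 N or less.

**Last checks:**
- **Plate:** it lies flat, with the narrow single bead up. It spans about 4 to 136 mm in front of the toe line, yawed about 0.03 rad or less. The foot was about 12 mm out before the slip, so it slid several millimetres towards the stop.
- **Surroundings:** the top camera shows no change at the pipe stub, disc, coupon, flange, hammer, brush, jar or orange plate. My check of the stop was inconclusive, because the plate and its shadow fall in the same image area; it looks unmoved. I compared the blue look-alikes only by eye.
- **Robot:** the arm is clear with forces under 1 N, and the clock read 26.6 s at the last reading before hand-in.

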